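Bench test of gearbox control units

TASK

Turn the console's selector until its white mark points to the blue tag, then lay every control unit on the sloped test rack: flat on the white bed, tower up, lengthwise down the slope and side by side, with the lower end home against the green lip. With all of them loaded, turn the mark to the red tag, and only with it there press the green start button fully and let it go; then turn the mark back to the blue tag, leaving the units in place. Do not push the mug, bottle, spool or tools about.

Things in the scene. Friction and masses are not known exactly. Their poses are not given: they have to be found in the camera images.
- unit1_mid (a point): control unit 1 (may be absent): black housing 90 (own x) x 50 (own y) x 22 mm with, centred on top, a grey connector tower 40 (x) x 28 (y) x 30 mm to hold it by, brass-topped; 52 mm high in all, about 0.25 kg, both ends alike. The point is its centre, 26 mm above its underside (tower: 4 mm below to 26 mm above it); z points up out of the tower.
- unit2_mid (a point): control unit 2 (may be absent): black housing 90 (own x) x 50 (own y) x 22 mm with, centred on top, a grey connector tower 40 (x) x 28 (y) x 30 mm to hold it by, brass-topped; 52 mm high in all, about 0.25 kg, both ends alike. The point is its centre, 26 mm above its underside (tower: 4 mm below to 26 mm above it); z points up out of the tower.
- unit3_mid (a point): control unit 3 (may be absent): black housing 90 (own x) x 50 (own y) x 22 mm with, centred on top, a grey connector tower 40 (x) x 28 (y) x 30 mm to hold it by, brass-topped; 52 mm high in all, about 0.25 kg, both ends alike. The point is its centre, 26 mm above its underside (tower: 4 mm below to 26 mm above it); z points up out of the tower.
- unit4_mid (a point): control unit 4 (may be absent): black housing 90 (own x) x 50 (own y) x 22 mm with, centred on top, a grey connector tower 40 (x) x 28 (y) x 30 mm to hold it by, brass-topped; 52 mm high in all, about 0.25 kg, both ends alike. The point is its centre, 26 mm above its underside (tower: 4 mm below to 26 mm above it); z points up out of the tower.
- bed: white bed of the fixed test rack, tilted 0.30 rad, falling towards the robot. Origin on its surface, mid lower edge, at the green lip's inner face, 40 mm above the table; x up the slope (surface 0 to 142 mm), y along the lip (-145 to 145 mm), z square to the surface. Lip (8 mm thick) and end fences stand 16 mm proud. Brass contacts at y = -99, -33, 33, 99 mm. A unit home has its point at x = 45, z = 26 mm.
- selector (a joint): angle of the selector on the console about the upright axis, rad, growing counter-clockwise seen from above; 0 when the white mark points along the console's x axis; stops at -2.9 and 2.9. It stays where it is left (friction 0.1 N m).
- selector_grip (a point): middle of the selector's black grip bar, on the turning axis, 86 mm above the table: bar 80 mm long, 22 mm wide, 40 mm high (from 63 to 103 mm above the table), on a black disc of radius 55 mm whose top is 63 mm above the table. x points along the bar towards its marked end (white stripe on top, white end).
- mark (a point): reference point of the selector's white mark: 70 mm from the turning axis in the direction the marked end points (in the air just beyond the disc, 63 mm above the table)
- blue_tip (a point): point on the blue tag (standby position), a 16 mm wide block 10 mm high standing on the console outside the disc; the point is 70 mm from the selector's axis, so the mark coincides with it when the selector points to the blue tag. The tag is fixed.
- red_tip (a point): the same for the red tag (test position)
- console: fixed grey console box, 180 (x) x 250 (y) x 50 mm high; origin under its centre. The selector's axis is at x = 0, y = 35 mm of it; the tags point from 0.7 to 1.4 rad (blue) and -1.4 to -0.5 rad (red) from its x axis
- start_top (a point): middle of the top of the round green start button (radius 16 mm) in its black housing on the console; pressed straight down
- start (a joint): travel of the start button, m: 0 released, 0.006 fully down at about 4 N; springs back
- mug: white mug, 90 mm high, bystander; origin under its centre
- driver: screwdriver with orange handle lying on the table, bystander
- wrench: steel wrench lying on the table, bystander
- spool: copper-coloured spool, 60 mm across, 40 mm high, bystander; origin under its centre
- flux: amber bottle with red cap, 110 mm high, bystander; origin under its centre
- brush: yellow brush lying on the table, bystander

How it is judged:
By the outcome, as a careful person would: the job done as asked, in the order asked, and still so for the second after the job is handed in, with the robot touching nothing.
Of unit1, unit2, unit3, unit4 only 3 to 4 are there at a start; the rules pass over those that are not, and their reading is None.
At some moment in a run one of unit1, unit2, unit3, unit4 may be knocked a few centimetres aside while the robot is not near it.
It also fails if it takes over 208 s, if anything falls off the work surface, if the arm or the gripper's body presses on something with over 40 N, if the wrist force passes 120 N, or if a joint passes its speed limit or range.

ROBOT

A 6-joint arm with a two-finger parallel gripper is mounted at the origin on the work surface. World frame = base frame: x ahead of the robot, y to its left, z up, the work surface at z = 0. Lengths are in mm, angles in rad, forces in N, time in s.
With the tool pointing down it reaches from about 275 to 1000 mm from the base axis. Payload 8.4 kg.
Tool frame: the origin (TCP) lies at the very end of the fingers, on their centre line; the grasp point (between the pads) lies 19 mm behind it; z points along the fingers, x is the direction in which the jaws open and shut, and the axes are right-handed (so a half turn about z gives the same grasp; the last joint's range is limited). The gripper opens to 85 mm and grips with 20 to 120 N. Pads are 22 mm wide; open, the fingers measure 114 mm over their backs; the gripper's body (76 mm by 85 mm) begins 54 mm behind the grasp point. The pads swing forward as they close: fully open they stand 13 mm farther back than shut.
Start: joints at [1.214, 0.353, 1.633, -0, 1.155, -0.002], TCP at [217.125, 586.075, 231.281] pointing down, gripper open.
Joint ranges: [-2.63, 2.63], [-0.92, 2.1], [0.06, 2.66], [-1.3, 4.44], [0, 2.69], [-3.02, 3.02]. Speed limits (rad/s): [2.22, 2.22, 2.79, 3.14, 3.14, 3.14].

INTERFACE

Orientations are given as [roll, pitch, yaw] about the fixed x, y, z axes, in that order (R = Rz(yaw) Ry(pitch) Rx(roll)).
In Python, from rig import r gives the robot as it stands. The module is installed in compiled form; this text tells all that it offers.
- The arm moves only by the tool apply_moves, never from a script. Its argument "targets" is a list that holds one entry, the list of rows, each a list of 7 numbers: the gripper's target within -1 to 1 (fully open at 1, half-way at 0, shut at -1), then the shift along the tool's x, y, z in cm, then the turn, a rotation vector about the tool's x, y, z in degrees. A call has 1 to 8 rows; each row is the pose to reach, as a shift and turn from the pose measured when the call began, along the tool's axes at that moment; what a row does not reach only later rows make up. A row lasts 1/10 s, in which the tool goes at most 50 mm and 8.59 degrees, less where a joint would pass 70% of its speed; a pose out of reach is approached as far as the arm can. A call with a gripper value outside its range is refused whole. The fingers move at their own pace and stop on an object; "newtons" is the grip in N (left out, the last holds). Time passes only in rows, so rows that repeat a pose let the fingers close. It gives the time, the measured TCP pose, the force and the opening at its end, in the units of the state.
- r.sense(): the state, without advancing time (a new reading comes with each control period).
- r.grab_frame(name): name is "scene" or "side" or "wrist"; returns a dict with "pixels" (480x640x3 uint8, red, green, blue), "fov_y" (degrees; the focal length in pixels is half the picture's height over the tangent of half this angle, whatever the lens; pixels are square), "cx", "cy" (the principal point, pixels), "R" (3x3) and "t" (3): a world point X has camera coordinates R X + t; the wrist camera has in their place "mount" (4x4, takes a point from camera to tool coordinates, whose origin is the TCP and whose axes are the tool frame's). Camera axes: x right, y down, z forward; pixel columns grow to the right and rows downward; lengths in mm; the calibration is good to about 2 mm. The wrist camera is an equidistant fisheye: a pixel r from the principal point sees the ray r / f radians off the axis. A picture is of the moment at which its call begins: read the wrist's pose just before it. There is no depth.
- r.sign_off(): hands the job in, once; it reports no verdict.
The state is a dict: "clock": time; "qpos": joint angles; "qvel": joint speeds; "joint_efforts": joint torques, N m; "eef_pos": TCP position; "tcp_rot": TCP orientation; "contact_force": force on the tool from outside, world axes, zero at the start; "wrist_torque": the same for the moment, N m; "opening": opening from 0.0 (shut) to 1.0 (fully open).
Only numpy, scipy, OpenCV 4.12 (cv2) and the standard library are available. Lean on these libraries where they do the work, as an engineer would, in place of code of your own. Each camera call takes 0.05 s, during which the arm holds its last target. There are 200 camera calls.

## Working session

There is one attempt and no reset: what is moved stays moved. The work goes in short steps, Python scripts to look and compute and a tool call to move; the robot and the scene stay as the last step left them, time stands still between calls to the robot, and variables do not carry over. Pictures are saved under pics/ and viewed, about 12 in all and at most 16, crops included, and the job is handed in when it is done.

Besides the shell and the picture viewer there is one more tool, called after "Request:" by a JSON object that holds its "method" and its "body". apply_moves: Moves the arm, as the interface text tells. Its arguments: {"type":"object","properties":{"targets":{"type":"array"},"newtons":{"type":"number"}},"required":["targets"]}

```bash
mkdir -p pics
cat > h.py <<'E'
import numpy as np, cv2
from rig import r
from scipy.spatial.transform import Rotation as Ro
def save(name,fn):
    f=r.grab_frame(name); cv2.imwrite('pics/'+fn,f['pixels'][:,:,::-1]); return f
def foc(f): return 240/np.tan(np.radians(f['fov_y'])/2)
def ray(f,u,v):  # static cam: origin, dir in world
    F=foc(f); d=np.array([(u-f['cx'])/F,(v-f['cy'])/F,1]); R=np.array(f['R']);t=np.array(f['t'])
    return -R.T@t, R.T@d
def pz(f,u,v,z):
    o,d=ray(f,u,v); return o+d*(z-o[2])/d[2]
def proj(f,X):
    c=np.array(f['R'])@np.array(X)+np.array(f['t']); return c[:2]/c[2]*foc(f)+[f['cx'],f['cy']]
def wray(f,s,u,v):
    F=foc(f); x=np.array([u-f['cx'],v-f['cy']]); q=np.hypot(*x); th=q/F
    d=np.r_[x/max(q,1e-9)*np.sin(th),np.cos(th)]; M=np.array(f['mount']); T=Ro.from_euler('xyz',s['tcp_rot']).as_matrix()
    return T@M[:3,3]+np.array(s['eef_pos']), T@M[:3,:3]@d
def wz(f,s,u,v,z):
    o,d=wray(f,s,u,v); return o+d*(z-o[2])/d[2]
def wproj(f,s,X):
    M=np.linalg.inv(np.array(f['mount'])); T=Ro.from_euler('xyz',s['tcp_rot']).as_matrix()
    c=M[:3,:3]@(T.T@(np.array(X)-s['eef_pos']))+M[:3,3]; th=np.arctan2(np.hypot(c[0],c[1]),c[2])
    return c[:2]/np.hypot(c[0],c[1])*th*foc(f)+[f['cx'],f['cy']]
E
python3 - <<'E'
from h import *
s=r.sense();print(s)
for n in('scene','side','wrist'):
    f=save(n,n+'0.png'); print(n,{k:(np.round(v,3).tolist()) for k,v in f.items() if k!='pixels'})
E
```

```text
{'clock': 0.0, 'qpos': array([ 1.21363070e+00,  3.53647426e-01,  1.63412227e+00,  2.52303909e-05,
        1.15520018e+00, -2.39872350e-03]), 'qvel': array([-4.58123188e-04,  6.18436289e-05,  8.16227201e-04, -7.32034368e-04,
       -6.63011779e-05, -2.30987708e-04]), 'joint_efforts': array([ 1.15194067e-03, -6.05257344e+01, -3.42079318e+01,  4.61335708e-05,
        9.03951412e-03,  1.27703970e-05]), 'eef_pos': array([216.93519531, 585.64319812, 230.56720848]), 'tcp_rot': array([-3.14156628e+00,  1.37716060e-03,  1.21601924e+00]), 'contact_force': array([0.24149118, 0.46247965, 0.14053526]), 'wrist_torque': array([-0.01386883,  0.02705048,  0.00837719]), 'opening': 0.9973943532624476}
scene {'fov_y': 56.864, 'cx': 314.12, 'cy': 238.283, 'R': [[-0.877, 0.481, 0.011], [0.31, 0.581, -0.753], [-0.368, -0.656, -0.658]], 't': [449.578, -111.77, 1164.769]}
side {'fov_y': 42.026, 'cx': 318.657, 'cy': 242.115, 'R': [[-0.7, 0.714, -0.004], [0.432, 0.419, -0.799], [-0.569, -0.561, -0.602]], 't': [354.054, -186.432, 1666.632]}
wrist {'fov_y': 65.706, 'cx': 318.685, 'cy': 244.689, 'mount': [[1.0, 0.003, -0.002, -0.861], [-0.002, 0.947, 0.321, -82.082], [0.003, -0.321, 0.947, -142.958], [0.0, 0.0, 0.0, 1.0]]}
```

View pics/scene0.png

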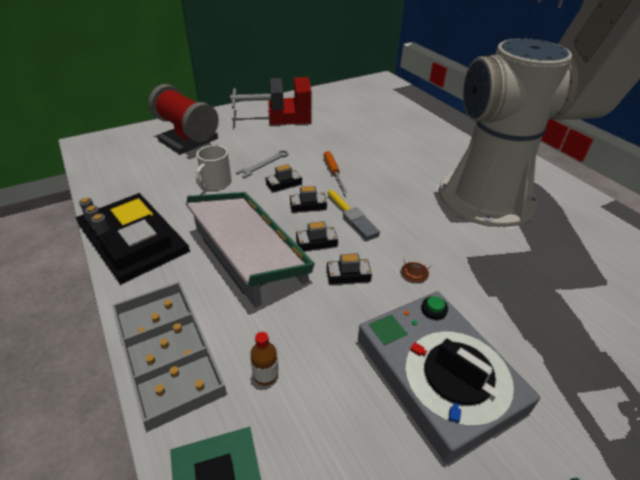

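View pics/side0.png

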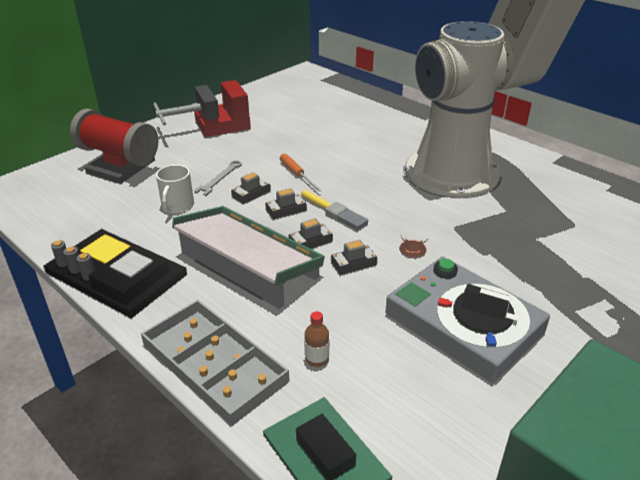

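The scene view shows 4 units near (285,178), (308,197), (317,235), (349,267). The console disc is near (460,373), with the red tag at (418,349), the blue tag at (455,412) and the button at (435,305). I'll enlarge those areas next.

Run:
```python
from h import *
a=cv2.imread('pics/scene0.png'); b=cv2.imread('pics/side0.png')
rs=lambda im,x,y,w,h:cv2.resize(im[y:y+h,x:x+w],(400,300),interpolation=cv2.INTER_CUBIC)
m=np.vstack([np.hstack([rs(a,180,150,200,150),rs(a,345,280,200,150)+0]),np.hstack([rs(b,170,160,220,165),rs(b,380,235,180,135)])])
cv2.imwrite('pics/m0.png',m)
f=r.grab_frame('scene');g=r.grab_frame('side')
print(proj(f,[217,586,231]),proj(g,[217,586,231]))
for u,v in [(285,178),(308,197),(317,235),(349,267)]: print('unit',pz(f,u,v,35).round())
print('axis',pz(f,460,373,63).round(),'btn',pz(f,435,305,60).round(),'red',pz(f,418,349,60),'blue',pz(f,455,412,60))
for u,v in [(250,188),(287,205),(309,233),(354,257)]: print('unit s',pz(g,u,v,35).round())
```

```text
[753.85496623 337.02158151] [678.67574082 223.67850332]
unit [ 450. -273.   35.]
unit [ 437. -170.   35.]
unit [487. -34.  35.]
unit [478.  84.  35.]
axis [466. 390.  63.] btn [407. 261.  60.] red [494.20852455 321.43537305  60.        ] blue [515.82611966 433.86778399  60.        ]
unit s [ 461. -281.   35.]
unit s [ 449. -161.   35.]
unit s [492. -43.  35.]
unit s [486.  86.  35.]
```

View pics/m0.png

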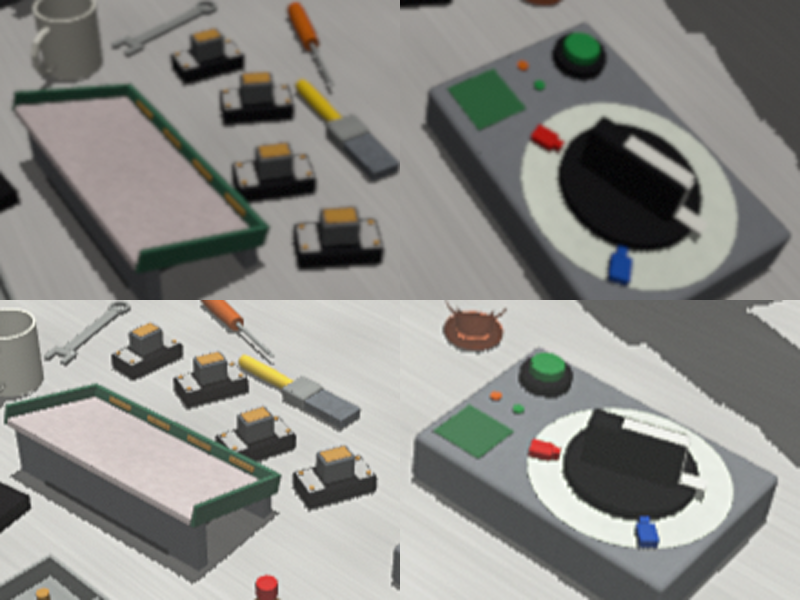

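View pics/wrist0.png

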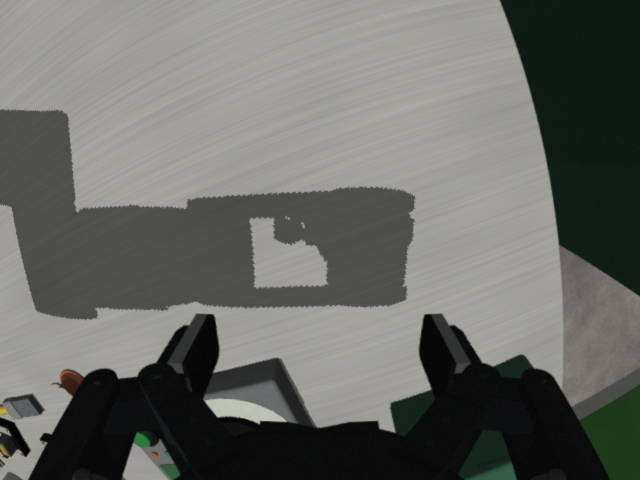

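The wrist view looks away from the scene. The enlarged crops show the units' brass tops, the tags, the contacts and the console corners clearly, so I'll triangulate from them.

Run:
```python
from h import *
f=r.grab_frame('scene');g=r.grab_frame('side')
def tri(p,q):
    o1,d1=ray(f,*p);o2,d2=ray(g,*q);d1/=np.linalg.norm(d1);d2/=np.linalg.norm(d2)
    A=np.c_[d1,-d2];k=np.linalg.lstsq(A,o2-o1,rcond=None)[0];a=o1+k[0]*d1;b=o2+k[1]*d2
    return ((a+b)/2).round(1),round(np.linalg.norm(a-b),1)
A=lambda x,y:(x/2+180,y/2+150); B=lambda x,y:((x-400)/2+345,y/2+280)
C=lambda x,y:(x*.55+170,(y-300)*.55+160); D=lambda x,y:((x-400)*.45+380,(y-300)*.45+235)
for n,p,q in [('u1',(208,37),(146,330)),('u2',(257,79),(211,359)),('u3',(272,150),(256,414)),('u4',(340,216),(338,456)),
 ('lipA',(133,88),(97,388)),('lipB',(265,232),(278,478)),('c1',(145,108),(120,403)),('c2',(170,143),(157,423)),('c4',(235,205),(240,464)),('bedfarA',(15,95),(8,408)),('bedfarB',(137,262),(192,520))]:
    P,Q=A(*p),C(*q);print(n,*tri(P,Q),pz(f,*P,52).round(1)[:2],pz(g,*Q,52).round(1)[:2])
for n,p,q,z in [('disc',(630,187),(633,473),63),('red',(546,138),(545,449),60),('blue',(621,265),(647,531),60),('btn',(580,47),(547,365),62),('corL',(430,93),(415,440),50),('corT',(585,25),(540,348),50),('corR',(788,238),(776,480),50),('mk',(690,216),(690,487),63),('strA',(627,140),(595,415),103),('strB',(693,183),(686,440),103)]:
    P,Q=B(*p),D(*q);print(n,*tri(P,Q),pz(f,*P,z).round(1)[:2],pz(g,*Q,z).round(1)[:2])
for n,a,b in [('1',(180,78),(243,66)),('2',(225,122),(293,118)),('3',(240,197),(315,190)),('4',(300,264),(382,262))]:
    d=pz(f,*A(*b),0)-pz(f,*A(*a),0);print(n,np.linalg.norm(d).round(),np.degrees(np.arctan2(d[1],d[0])))
for n,a,b in [('1',(118,377),(182,355)),('2',(188,405),(247,390)),('4',(305,507),(376,489))]:
    d=pz(g,*C(*b),0)-pz(g,*C(*a),0);print(n,np.linalg.norm(d).round(),np.degrees(np.arctan2(d[1],d[0])))
```

```text
u1 [ 437.1 -305.4   44.8] 5.2 [ 443.8 -290.5] [ 442.  -300.1]
u2 [ 428.7 -183.9   48.5] 3.6 [ 432.3 -176.6] [ 430.6 -182.5]
u3 [485.6 -43.   58.6] 2.6 [482.3 -48.1] [478.  -51.5]
u4 [473.4  78.9  53.9] 0.2 [472.3  77.3] [471.5  77.1]
lipA [ 565.8 -253.2   36.6] 3.0 [ 573.5 -230. ] [ 577.9 -236.4]
lipB [549.2  56.7  49.9] 4.4 [551.   61.6] [549.8  55.7]
c1 [ 572.  -198.8   43.1] 1.8 [ 576.4 -186. ] [ 579.  -189.6]
c2 [ 572.9 -124.9   46.3] 7.6 [ 577.1 -112.5] [ 575.  -124.3]
c4 [553.4  -1.2  41.1] 4.2 [559.4  12.2] [561.7   6.1]
bedfarA [ 712.3 -228.    91.2] 2.2 [ 703.  -282.3] [ 682.5 -280.6]
bedfarB [686.5  62.3  77.1] 0.1 [679.4  39.4] [667.5  39.8]
disc [462.5 387.5  56.2] 0.6 [466.7 390.2] [469.4 390.3]
red [496.2 322.3  63.4] 1.3 [494.2 321.4] [492.8 319.8]
blue [516.5 434.3  61.1] 1.6 [515.7 434.8] [515.6 433. ]
btn [415.6 266.2  75.1] 2.0 [406.1 259.8] [400.7 256.7]
corL [543.8 223.6  40.9] 3.7 [548.5 231.3] [551.4 227.4]
corT [381.4 237.3  58.5] 3.3 [375.1 234. ] [371.2 229.7]
corR [388.2 477.3  57.2] 1.7 [382.4 476.5] [380.6 474. ]
mk [430.3 424.7  43. ] 0.8 [443.7 431. ] [451.3 432.5]
strA [462.5 357.1  95. ] 24.4 [465.7 372.8] [472.5 348.9]
strB [453.9 423.9 109.3] 5.1 [448.8 424.3] [447.5 418.5]
1 88.0 170.8325231727986
2 86.0 157.54370997697316
3 86.0 159.7930419705937
4 86.0 153.7231314198803
1 101.0 167.97229939381862
2 85.0 158.76263398739334
4 92.0 155.58024489337507
```

```bash
cat >> h.py <<'E'
def Rt(yaw,tilt=0,):  # tool down, tool x at yaw; tilt: tip leans outward along tool x (lean for the bed)
    return Ro.from_euler('z',yaw)*Ro.from_euler('y',-tilt)*Ro.from_euler('x',np.pi)
def plan(pos,yaw,tilt=0,s=None):
    s=s or r.sense(); T=Ro.from_euler('xyz',s['tcp_rot']); G=Rt(yaw,tilt)
    d=T.inv().apply(np.array(pos)-s['eef_pos'])/10; w=np.degrees((T.inv()*G).as_rotvec())
    print('row',d.round(2).tolist(),w.round(1).tolist(),'| dist mm',(np.linalg.norm(d)*10).round(),'ang',np.linalg.norm(w).round(1))
    return s
def st():
    s=r.sense();print('t',round(s['clock'],2),'pos',s['eef_pos'].round(1),'rpy',s['tcp_rot'].round(3),'F',s['contact_force'].round(1),'op',round(s['opening'],3),'q',s['qpos'].round(2));return s
E
python3 - <<'E'
from h import *
st();plan([467,389,170],0.47); print(Rt(0,.3).as_matrix().round(2))
E
```

```text
t 0.35 pos [217.1 586.  231.1] rpy [3.142 0.    1.216] F [-0.2 -0.6  0.9] op 1.001 q [ 1.21  0.35  1.63 -0.    1.16 -0.  ]
row [-9.79, 30.28, 6.11] [0.0, 0.0, 42.7] | dist mm 324.0 ang 42.7
[[ 0.96 -0.    0.3 ]
 [ 0.   -1.   -0.  ]
 [ 0.3   0.   -0.96]]
```

Request:
{"method": "apply_moves", "body": {"targets": [[[1,-9.8,30.3,6.1,0,0,42.7],[1,-9.8,30.3,6.1,0,0,42.7],[1,-9.8,30.3,6.1,0,0,42.7],[1,-9.8,30.3,6.1,0,0,42.7],[1,-9.8,30.3,6.1,0,0,42.7],[1,-9.8,30.3,6.1,0,0,42.7],[1,-9.8,30.3,6.1,0,0,42.7],[1,-9.8,30.3,6.1,0,0,42.7]]], "newtons": 40}}

```text
clock: 1.15
eef_pos: [469.3, 386.4, 169.3]
tcp_rot: [3.141, 0.001, 0.467]
contact_force: [0.1, 0.3, -0.3]
opening: 0.997
```

Run:
```python
from h import *
s=st();f=save('wrist','w1.png')
for n,X in [('axis',(467,389,103)),('blue',(517,436,60)),('red',(494,321,60)),('mark',(437,450,63)),('btn',(403,258,62))]: print(n,wproj(f,s,X).round())
```

```text
t 1.15 pos [469.3 386.4 169.3] rpy [3.141e+00 1.000e-03 4.670e-01] F [ 0.1  0.3 -0.3] op 0.997 q [ 0.69  0.39  1.73 -0.    1.02  0.22]
axis [318. 256.]
blue [411. 209.]
red [310. 323.]
mark [320. 138.]
btn [180. 336.]
```

View pics/w1.png

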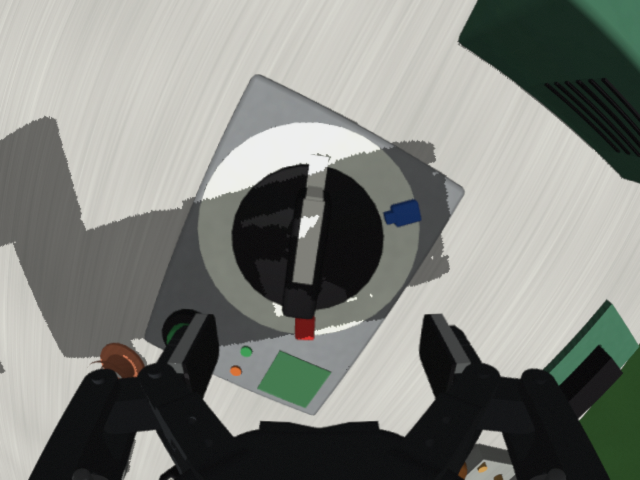

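The wrist view shows the bar from its marked end at (315,192) to (299,316). The disc centre is near (308,237), the blue tag at (404,213) and the red tag at (305,328).

Run:
```python
from h import *
s=r.sense();f=r.grab_frame('wrist')
a=wz(f,s,308,237,63);print('disc',a.round(1))
for n,u,v,z in [('blue',404,213,60),('blue in',386,216,60),('blue out',421,211,60),('red',305,328,60),('end white',317,168,63),('A',315,192,103),('B',300,290,103),('B2',299,316,63),('btn',183,328,62),('cor',256,76,50),('corR',464,192,50),('corB',313,413,50),('corL',146,335,50)]:
    p=wz(f,s,u,v,z);d=p-a;print(n,p.round(1),'r',np.hypot(d[0],d[1]).round(1),'ang',np.arctan2(d[1],d[0]).round(3))
```

```text
disc [459.7 386.   63. ]
blue [512.8 432.1  60. ] r 70.3 ang 0.716
blue in [502.3 424.1  60. ] r 57.2 ang 0.731
blue out [523.2 439.3  60. ] r 82.9 ang 0.699
red [491.4 316.2  60. ] r 76.6 ang -1.144
end white [443.4 432.3  63. ] r 49.1 ang 1.91
A [446.6 423.9 103. ] r 40.1 ang 1.903
B [466.1 364.4 103. ] r 22.4 ang -1.283
B2 [481.8 325.6  63. ] r 64.2 ang -1.22
btn [402.1 268.1  62. ] r 131.2 ang -2.026
cor [376.1 470.9  50. ] r 119.2 ang 2.348
corR [549.6 467.4  50. ] r 121.3 ang 0.736
corB [543.6 225.3  50. ] r 181.2 ang -1.09
corL [370.6 232.   50. ] r 177.9 ang -2.096
```

Run:
```python
from h import *
plan([462,386,150],0.33);plan([462,386,72],0.33)
```

```text
row [-0.58, -0.01, 2.0] [0.0, 0.0, 8.0] | dist mm 21.0 ang 8.0
row [-0.57, -0.01, 9.8] [0.0, 0.0, 8.0] | dist mm 98.0 ang 8.0
```

Request:
{"method": "apply_moves", "body": {"targets": [[[1,-0.6,0,2.0,0,0,8],[1,-0.6,0,5,0,0,8],[1,-0.6,0,7.5,0,0,8],[1,-0.6,0,9.8,0,0,8],[1,-0.6,0,9.8,0,0,8],[-1,-0.6,0,9.8,0,0,8],[-1,-0.6,0,9.8,0,0,8],[-1,-0.6,0,9.8,0,0,8]]], "newtons": 40}}

```text
clock: 2.05
eef_pos: [462.4, 386.7, 73.6]
tcp_rot: [-3.141, -0.002, 0.33]
contact_force: [-0.3, -0.5, 0.3]
opening: 0.514
```

Request:
{"method": "apply_moves", "body": {"targets": [[[-1,0,0,0,0,0,0],[-1,0,0,0,0,0,0]]]}}

```text
clock: 2.25
eef_pos: [460.5, 386.2, 74.6]
tcp_rot: [-3.141, 0.002, 0.329]
contact_force: [-10.8, -1.7, 14.3]
opening: 0.252
```

Run:
```python
from h import *
s=st();plan([462,386,72],0.715-np.pi/2)
```

```text
t 2.25 pos [460.5 386.2  74.6] rpy [-3.141e+00  2.000e-03  3.290e-01] F [-10.8  -1.7  14.3] op 0.252 q [0.69 0.5  1.8  0.   0.84 0.36]
row [0.13, 0.07, 0.26] [0.0, 0.1, 67.9] | dist mm 3.0 ang 67.9
```

Request:
{"method": "apply_moves", "body": {"targets": [[[-1,0,0,-0.1,0,0,8.5],[-1,0,0,-0.1,0,0,17],[-1,0,0,-0.1,0,0,25.5],[-1,0,0,-0.1,0,0,34],[-1,0,0,-0.1,0,0,42.5],[-1,0,0,-0.1,0,0,51],[-1,0,0,-0.1,0,0,59.5],[-1,0,0,-0.1,0,0,67.5]]]}}

```text
clock: 3.05
eef_pos: [464.7, 385.2, 74.9]
tcp_rot: [-3.138, -0.003, -0.853]
contact_force: [24.4, -8.0, -21.1]
opening: 0.249
```

Request:
{"method": "apply_moves", "body": {"targets": [[[-1,0,0,0,0,0,0],[-1,0,0,0,0,0,0]]]}}

```text
clock: 3.25
eef_pos: [465.0, 385.1, 74.8]
tcp_rot: [-3.138, -0.003, -0.854]
contact_force: [2.9, 0.6, -7.2]
opening: 0.248
```

Run:
```python
from h import *
s=st();f=save('wrist','w2.png')
```

```text
t 3.25 pos [465.  385.1  74.8] rpy [-3.138e+00 -3.000e-03 -8.540e-01] F [ 2.9  0.6 -7.2] op 0.248 q [ 0.69  0.5   1.8  -0.    0.83  1.55]
```

View pics/w2.png

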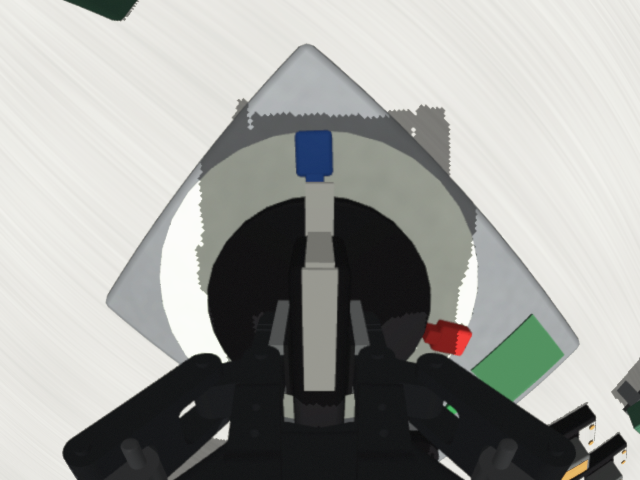

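Pointer is within a few pixels of the blue tag (tag at u=314, pointer at u=319); computing the residual.

Run:
```python
from h import *
s=st();f=r.grab_frame('wrist')
for n,u,v,z in [('bl1',314,132,60),('bl2',314,153,60),('bl3',314,181,60),('ptr',319,184,63),('ptr2',319,234,63),('red',448,337,60),('red2',427,333,60),('corT',307,45,50),('corL',108,300,50),('corR',578,343,50)]:
    p=wz(f,s,u,v,z);d=p-s['eef_pos'];print(n,p.round(1),'r',np.hypot(d[0],d[1]).round(1),'ang',np.arctan2(d[1],d[0]).round(3))
```

```text
t 3.3 pos [465.  385.1  74.8] rpy [-3.138e+00 -3.000e-03 -8.530e-01] F [ 4.3  0.1 -8.1] op 0.249 q [ 0.69  0.5   1.8  -0.    0.83  1.55]
bl1 [523.1 437.   60. ] r 78.0 ang 0.73
bl2 [516.3 431.1  60. ] r 69.0 ang 0.731
bl3 [507.2 423.2  60. ] r 56.9 ang 0.734
ptr [508.  421.1  63. ] r 56.1 ang 0.696
ptr2 [491.5 406.5  63. ] r 34.1 ang 0.681
red [493.2 317.7  60. ] r 73.0 ang -1.174
red2 [487.6 329.1  60. ] r 60.4 ang -1.187
corT [550.9 465.6  50. ] r 117.7 ang 0.753
corL [380.4 469.   50. ] r 119.2 ang 2.36
corR [546.4 224.4  50. ] r 180.1 ang -1.102
```

Request:
{"method": "apply_moves", "body": {"targets": [[[-1,0,0,0,0,0,-1.7],[-1,0,0,0,0,0,-1.7],[-1,0,0,0,0,0,-1.7],[1,0,0,0,0,0,-1.7],[1,0,0,0,0,0,-1.7],[1,0,0,0,0,0,-1.7],[1,0,0,0,0,0,-1.7],[1,0,0,-4,0,0,-1.7]]]}}

```text
clock: 4.15
eef_pos: [462.0, 382.8, 110.9]
tcp_rot: [3.137, -0.003, -0.823]
contact_force: [-0.3, 1.3, 0.4]
opening: 0.998
```

Run:
```python
from h import *
s=st();f=save('wrist','w3.png')
plan([473,78,230],-.44)
```

```text
t 4.15 pos [462.  382.8 110.9] rpy [ 3.137e+00 -3.000e-03 -8.230e-01] F [-0.3  1.3  0.4] op 0.998 q [ 0.69  0.45  1.78 -0.    0.91  1.52]
row [23.11, 20.36, -11.06] [-0.3, -0.3, -21.9] | dist mm 327.0 ang 21.9
```

View pics/w3.png

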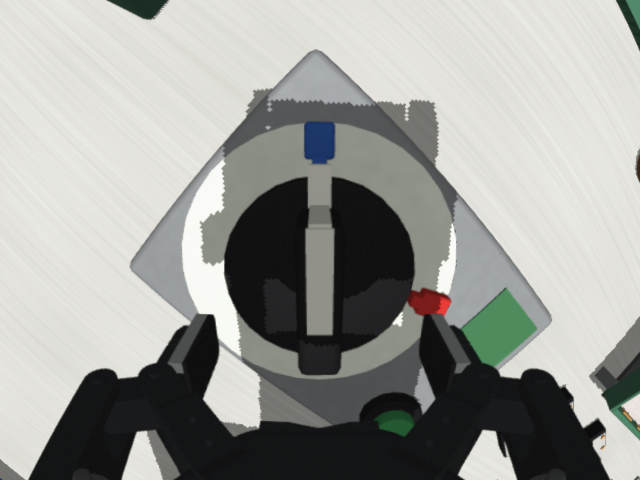

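The mark now lines up with the blue tag, all at u≈319.5. Next is unit 4, with a brass-top detector for the wrist camera.

Request:
{"method": "apply_moves", "body": {"targets": [[[1,1,1,-4,0,0,0],[1,6,5,-8,0,0,-8],[1,12,10,-11,0,0,-16],[1,16,14,-11,0,0,-22],[1,20,17,-11,0,0,-22],[1,23.1,20.4,-11,0,0,-22],[1,23.1,20.4,-11,0,0,-22],[1,23.1,20.4,-11,0,0,-22]]]}}

```text
clock: 5.0
eef_pos: [472.4, 73.7, 230.1]
tcp_rot: [-3.138, -0.008, -0.442]
contact_force: [-0.2, 1.3, -0.1]
opening: 1.001
```

```bash
cat >> h.py <<'E'
def brass(f,s,z=52,amin=150,verbose=True):
    hsv=cv2.cvtColor(f['pixels'],cv2.COLOR_RGB2HSV)
    m=cv2.inRange(hsv,(11,90,70),(24,255,255)); m=cv2.morphologyEx(m,cv2.MORPH_OPEN,np.ones((3,3),np.uint8))
    out=[]
    for c in cv2.findContours(m,cv2.RETR_EXTERNAL,cv2.CHAIN_APPROX_NONE)[0]:
        if cv2.contourArea(c)<amin: continue
        W=np.array([wz(f,s,u,v,z)[:2] if s is not None else pz(f,u,v,z)[:2] for u,v in c[:,0]],np.float32)
        (cx,cy),(w,h),a=cv2.minAreaRect(W); a=np.radians(a if w>h else a+90); a=(a+np.pi/2)%np.pi-np.pi/2
        out.append((cx,cy,max(w,h),min(w,h),a))
        if verbose: print('brass px',c[:,0].mean(0).round(),'xy',round(cx,1),round(cy,1),'size',round(max(w,h),1),round(min(w,h),1),'yaw',round(float(a),3))
    return out
E
python3 - <<'E'
from h import *
s=st();f=save('wrist','w4.png');brass(f,s)
for n in('scene','side'): print(n);brass(save(n,n+'1.png'),None,amin=60)
E
```

```text
t 5.0 pos [472.4  73.7 230.1] rpy [-3.138 -0.008 -0.442] F [-0.2  1.3 -0.1] op 1.001 q [ 0.15  0.12  1.94 -0.    1.07  0.6 ]
brass px [380. 421.] xy 432.3 -189.0 size 31.9 21.1 yaw -0.338
brass px [317. 402.] xy 380.5 -124.7 size 83.1 11.9 yaw 1.546
brass px [378. 324.] xy 481.2 -54.2 size 32.5 20.9 yaw -0.291
brass px [318. 220.] xy 471.6 69.9 size 32.3 20.4 yaw -0.442
scene
brass px [159. 389.] xy 887.8 186.6 size 17.5 11.9 yaw 1.32
brass px [174. 371.] xy 860.2 164.9 size 19.5 12.4 yaw 1.297
brass px [263. 354.] xy 721.3 204.1 size 40.2 37.1 yaw -0.323
brass px [350. 257.] xy 471.5 76.0 size 32.6 20.7 yaw -0.49
brass px [317. 225.] xy 481.2 -47.6 size 29.2 21.0 yaw -0.489
side
brass px [316. 335.] xy 717.2 202.0 size 51.9 37.8 yaw 0.772
brass px [354. 244.] xy 469.6 70.2 size 30.8 19.6 yaw -0.535
```

View pics/w4.png

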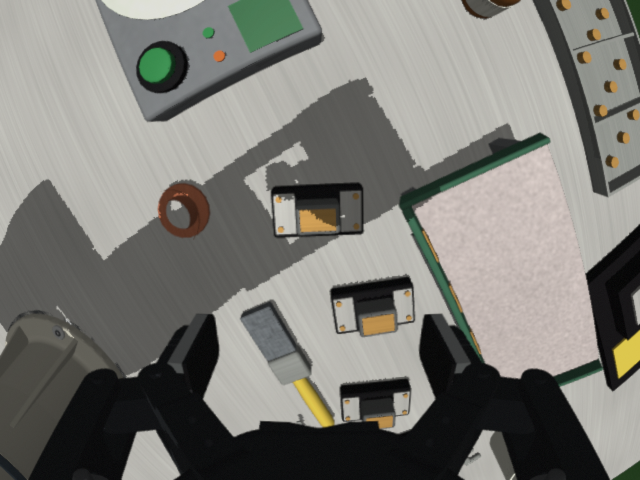

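Unit 4 is at (471.6, 69.9), yaw -0.44. Its brass size of 32×20 mm is consistent across views. I'll grasp it.

Run:
```python
from h import *
s=st();plan([471.6,71,100],-.442);plan([471.6,71,27],-.442)
```

```text
t 5.15 pos [472.9  77.8 229.7] rpy [-3.136 -0.006 -0.441] F [0.1 0.8 0.5] op 1.0 q [0.16 0.12 1.94 0.   1.07 0.6 ]
row [0.09, 0.74, 12.96] [-0.3, -0.4, 0.1] | dist mm 130.0 ang 0.5
row [0.04, 0.78, 20.26] [-0.3, -0.4, 0.1] | dist mm 203.0 ang 0.5
```

Run:
```python
from h import *
s=st();f=r.grab_frame('wrist');brass(f,s);plan([471.6,73.5,27],-.442)
```

```text
t 5.15 pos [472.9  77.8 229.7] rpy [-3.136 -0.006 -0.441] F [0.1 0.8 0.5] op 1.0 q [0.16 0.12 1.94 0.   1.07 0.6 ]
brass px [317. 404.] xy 380.7 -121.9 size 78.4 11.7 yaw 1.557
brass px [379. 328.] xy 481.1 -54.2 size 32.5 20.9 yaw -0.29
brass px [319. 224.] xy 471.9 69.8 size 32.3 20.4 yaw -0.402
row [-0.02, 0.61, 20.25] [-0.3, -0.4, 0.2] | dist mm 203.0 ang 0.5
```

Request:
{"method": "apply_moves", "body": {"targets": [[[1,0,0.7,5,0,0,-1],[1,0,0.7,9,0,0,-1],[1,0,0.7,13,0,0,-1],[1,0,0.75,16,0,0,-1],[1,0,0.8,18.5,0,0,-1],[1,0,0.8,20.2,0,0,-1],[1,0,0.8,20.2,0,0,-1],[-1,0,0.8,20.2,0,0,-1]]], "newtons": 40}}

```text
clock: 6.0
eef_pos: [471.0, 72.9, 27.4]
tcp_rot: [-3.137, -0.006, -0.42]
contact_force: [0.3, -0.7, 0.4]
opening: 0.857
```

Request:
{"method": "apply_moves", "body": {"targets": [[[-1,0,0,0,0,0,0],[-1,0,0,0,0,0,0],[-1,0,0,0,0,0,0],[-1,0,0,0,0,0,0],[-1,0,0,-4,0,0,0],[-1,0,0,-9,0,0,0],[-1,0,0,-13,0,0,0],[-1,0,0,-15,0,0,0]]]}}

```text
clock: 6.8
eef_pos: [471.3, 72.8, 181.5]
tcp_rot: [-3.134, -0.01, -0.42]
contact_force: [-0.2, -0.6, -3.9]
opening: 0.46
```

Run:
```python
from h import *
s=st();plan([545,-20,260],0.05,0.3)
```

```text
t 6.8 pos [471.3  72.8 181.5] rpy [-3.134 -0.01  -0.42 ] F [-0.2 -0.6 -3.9] op 0.46 q [0.15 0.18 2.   0.   0.95 0.57]
row [10.59, 5.4, -7.79] [3.7, 16.2, -26.8] | dist mm 142.0 ang 31.5
```

Run:
```python
from h import *
s=st();plan([545,-60,270],0.08,0.3)
```

```text
t 6.8 pos [471.3  72.8 181.5] rpy [-3.134 -0.01  -0.42 ] F [-0.2 -0.6 -3.9] op 0.46 q [0.15 0.18 2.   0.   0.95 0.57]
row [12.23, 9.05, -8.8] [4.0, 16.2, -28.5] | dist mm 176.0 ang 33.0
```

Request:
{"method": "apply_moves", "body": {"targets": [[[-1,3,2,-5,1,4,-7],[-1,6,4.5,-8.8,2,8,-14],[-1,9,7,-8.8,3,12,-21],[-1,12.2,9,-8.8,4,16.2,-28.5],[-1,12.2,9,-8.8,4,16.2,-28.5],[-1,12.2,9,-8.8,4,16.2,-28.5],[-1,12.2,9,-8.8,4,16.2,-28.5],[-1,12.2,9,-8.8,4,16.2,-28.5]]]}}

```text
clock: 7.6
eef_pos: [544.4, -58.6, 269.8]
tcp_rot: [-3.141, -0.3, 0.08]
contact_force: [-0.4, 0.0, -2.7]
opening: 0.457
```

Run:
```python
from h import *
s=st();f=save('wrist','w5.png')
np.savez('w5.npz',pos=s['eef_pos'],rot=s['tcp_rot'])
psi=.085
Rb=(Ro.from_euler('z',psi)*Ro.from_euler('y',-.3)); o=np.array([565,-89,40])
for p in [(0,-145,0),(0,145,0),(142,-145,0),(142,145,0),(0,99,16),(0,-99,16)]: print(p,wproj(f,s,o+Rb.apply(p)).round())
```

```text
t 7.6 pos [544.4 -58.6 269.8] rpy [-3.141 -0.3    0.08 ] F [-0.4  0.  -2.7] op 0.457 q [-0.15  0.05  1.97  0.09  0.84 -0.28]
(0, -145, 0) [277. 350.]
(0, 145, 0) [266.  92.]
(142, -145, 0) [394. 349.]
(142, 145, 0) [411.  94.]
(0, 99, 16) [265. 139.]
(0, -99, 16) [273. 324.]
```

View pics/w5.png

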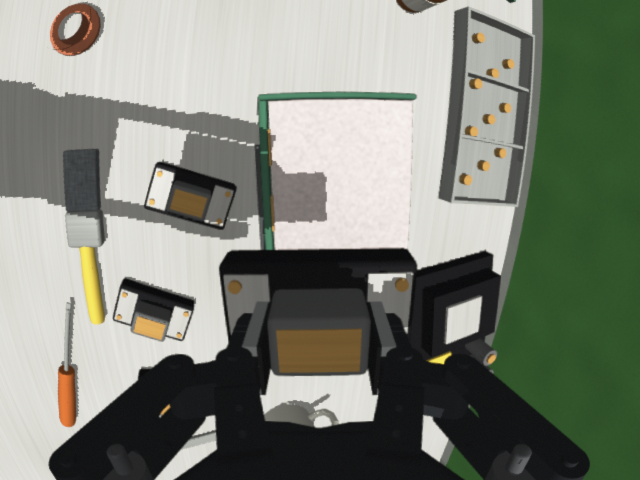

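Run:
```python
from h import *
from scipy.optimize import least_squares
im=cv2.imread('pics/w5.png').astype(int)[:,:,::-1]
f=r.grab_frame('wrist');z=np.load('w5.npz');s=dict(eef_pos=z['pos'],tcp_rot=z['rot'])
B,G,R=im[:,:,2],im[:,:,1],im[:,:,0]
L=[];E=[]
for v in list(range(108,130,3))+list(range(226,246,3)):
    row=(R[v]-G[v]); pk=[u for u in range(255,420) if row[u]>5 and R[v,u]>150]
    L.append((min(pk)-.5,v)); E.append((max(pk)+.5,v))
T=[]
for u in range(285,400,8):
    pk=[v for v in range(85,130) if R[v,u]-G[v,u]>5 and R[v,u]>150]; T.append((u,min(pk)-.5))
print(L[:3],L[-3:]);print(E[:3],E[-3:]);print(T[0],T[-1])
def inb(p,uv):
    Rb=Ro.from_euler('z',p[2])*Ro.from_euler('y',-.3);o,d=wray(f,s,*uv)
    o=Rb.inv().apply(o-np.array([p[0],p[1],40]));d=Rb.inv().apply(d);return o-d*o[2]/d[2]
def res(p): return np.r_[[inb(p,q)[0] for q in L],[inb(p,q)[0]-142 for q in E],[inb(p,q)[1]-145 for q in T]]
q=least_squares(res,[565,-89,.085],loss='soft_l1');print(q.x.round(3),np.round(q.fun,1))
m=cv2.inRange(cv2.cvtColor(im.astype(np.uint8),cv2.COLOR_RGB2HSV),(8,90,30),(24,255,255))[100:250,255:285]
n,_,stt,c=cv2.connectedComponentsWithStats(m)
for i in range(1,n):
    if stt[i,4]>5:
        uv=c[i]+[255,100];print(uv.round(),stt[i,4],inb(q.x,uv).round(1))
```

```text
[(268.5, 108), (268.5, 111), (268.5, 114)] [(274.5, 238), (273.5, 241), (274.5, 244)]
[(411.5, 108), (412.5, 111), (411.5, 114)] [(407.5, 238), (407.5, 241), (407.5, 244)]
(285, 100.5) (397, 99.5)
[ 5.6954e+02 -9.7239e+01  1.0000e-01] [ 0.4  0.3  0.2  0.1  0.   0.9  0.8 -0.3 -1.6 -1.8  0.2  1.1  0.9 -0.4
  0.5 -0.9  0.1 -0.9 -0.8  0.2  0.3  0.3 -0.7 -0.2 -0.   0.2  0.4 -0.5
 -0.3 -0.1 -0.7 -0.  -0.3 -0.5  0.4  0.3  0.2  0.2  0.2  0.3  0.4 -0.5
 -0.3 -0.1  0.2]
[269. 147.] 85 [-0.2 98.3  0. ]
[272. 213.] 75 [-0.3 30.9  0. ]
```

```bash
cat >> h.py <<'E'
BO=np.array([569.5,-97.2,40]);BY=.1;RB=Ro.from_euler('z',BY)*Ro.from_euler('y',-.3)
def bplan(x,y,h,s=None): return plan(BO+RB.apply([x,y,h]),BY,.3,s)
def inbed(s): return RB.inv().apply(s['eef_pos']-BO).round(1)
def held(f,s,u,v,h):  # tool coords of pixel on plane h mm behind the TCP
    o,d=wray(f,s,u,v);T=Ro.from_euler('xyz',s['tcp_rot']).inv();o=T.apply(o-s['eef_pos']);d=T.apply(d);return (o+d*(-h-o[2])/d[2]).round(1)
E
python3 - <<'E'
from h import *
s=st();f=r.grab_frame('wrist');print(held(f,s,319,351,24.6),inbed(s))
bplan(49,99,60);bplan(48,99,30)
E
```

```text
t 7.7 pos [544.7 -58.5 269.9] rpy [ 3.142 -0.3    0.081] F [ 0.3 -0.3 -2.9] op 0.457 q [-0.15  0.05  1.97  0.09  0.84 -0.28]
[  0.3   1.9 -24.6] [ 48.   41.  225.7]
row [-0.02, -5.91, 16.54] [0.3, -0.0, -1.0] | dist mm 176.0 ang 1.1
row [-0.12, -5.93, 19.54] [0.3, -0.0, -1.0] | dist mm 204.0 ang 1.1
```

Request:
{"method": "apply_moves", "body": {"targets": [[[-1,0,-3,3,0.3,0,-1],[-1,0,-6.1,7,0.3,0,-1],[-1,0,-6.1,11,0.3,0,-1],[-1,0,-6.1,14.5,0.3,0,-1],[-1,-0.1,-6.1,17,0.3,0,-1],[-1,-0.1,-6.1,18.5,0.3,0,-1],[-1,-0.1,-6.1,19.4,0.3,0,-1],[-1,-0.1,-6.1,19.5,0.3,0,-1]]]}}

```text
clock: 8.55
eef_pos: [596.4, 7.0, 82.8]
tcp_rot: [3.141, -0.299, 0.099]
contact_force: [0.5, 0.1, -2.4]
opening: 0.463
```

Run:
```python
from h import *
s=st();print(inbed(s),RB.inv().apply(s['contact_force']).round(1))
```

```text
t 8.55 pos [596.4   7.   82.8] rpy [ 3.141 -0.299  0.099] F [ 0.5  0.1 -2.4] op 0.463 q [-0.01  0.39  2.04  0.08  0.42 -0.17]
[ 48.2 101.   29.9] [-0.2  0.  -2.5]
```

Request:
{"method": "apply_moves", "body": {"targets": [[[-1,0,0,0.15,0,0,0],[-1,0,0,0.25,0,0,0],[-1,0,0,0.3,0,0,0],[-1,0,0,0.3,0,0,0]]]}}

```text
clock: 8.95
eef_pos: [597.5, 6.9, 81.7]
tcp_rot: [3.141, -0.301, 0.099]
contact_force: [-5.7, -1.4, 7.8]
opening: 0.46
```

Request:
{"method": "apply_moves", "body": {"targets": [[[-1,-0.15,0,0,0,0,0],[-1,-0.25,0,0,0,0,0],[-1,-0.4,0,0,0,0,0],[-1,-0.4,0,0,0,0,0]]]}}

```text
clock: 9.35
eef_pos: [594.4, 6.5, 81.1]
tcp_rot: [3.141, -0.303, 0.099]
contact_force: [1.4, 0.9, -1.3]
opening: 0.459
```

Run:
```python
from h import *
s=st();print(inbed(s),RB.inv().apply(s['contact_force']).round(1))
```

```text
t 9.35 pos [594.4   6.5  81.1] rpy [ 3.141 -0.303  0.099] F [ 1.4  0.9 -1.3] op 0.459 q [-0.01  0.39  2.04  0.08  0.41 -0.18]
[ 45.7 100.7  28.9] [ 1.1  0.7 -1.7]
```

Request:
{"method": "apply_moves", "body": {"targets": [[[-1,-0.15,0,0.05,0,0,0],[-1,-0.25,0,0.1,0,0,0],[-1,-0.25,0,0.1,0,0,0]]]}}

```text
clock: 9.65
eef_pos: [594.4, 6.3, 80.8]
tcp_rot: [3.141, -0.307, 0.099]
contact_force: [2.3, 0.4, 5.7]
opening: 0.461
```

Run:
```python
from h import *
s=st();print(inbed(s),RB.inv().apply(s['contact_force']).round(1))
```

```text
t 9.65 pos [594.4   6.3  80.8] rpy [ 3.141 -0.307  0.099] F [2.3 0.4 5.7] op 0.461 q [-0.01  0.39  2.05  0.08  0.41 -0.18]
[ 45.6 100.5  28.6] [3.9 0.2 4.7]
```

Request:
{"method": "apply_moves", "body": {"targets": [[[1,0,0,0,0,0,0],[1,0,0,0,0,0,0],[1,0,0,0,0,0,0],[1,0,0,0,0,0,0],[1,0,0,-4,0,0,0],[1,0,0,-8,0,0,0],[1,0,0,-12,0,0,0],[1,0,0,-12,0,0,0]]]}}

```text
clock: 10.45
eef_pos: [559.8, 2.7, 200.1]
tcp_rot: [3.14, -0.314, 0.099]
contact_force: [-0.1, 0.1, 0.7]
opening: 1.0
```

Run:
```python
from h import *
s=st();f=save('wrist','w6.png');brass(f,s,107)
plan([481,-54,220],-.29)
```

```text
t 10.45 pos [559.8   2.7 200.1] rpy [ 3.14  -0.314  0.099] F [-0.1  0.1  0.7] op 1.0 q [-0.02  0.14  2.03  0.06  0.65 -0.16]
brass px [ 69. 359.] xy 406.4 -85.0 size 60.5 10.0 yaw 1.554
brass px [165. 293.] xy 486.3 -28.1 size 26.2 16.4 yaw -0.286
brass px [314. 246.] xy 587.1 3.5 size 34.1 19.7 yaw 0.007
brass px [465.  18.] xy 691.4 186.9 size 36.8 32.7 yaw 0.355
row [-7.27, 4.88, -4.66] [-3.4, -17.7, 22.1] | dist mm 99.0 ang 28.5
```

View pics/w6.png

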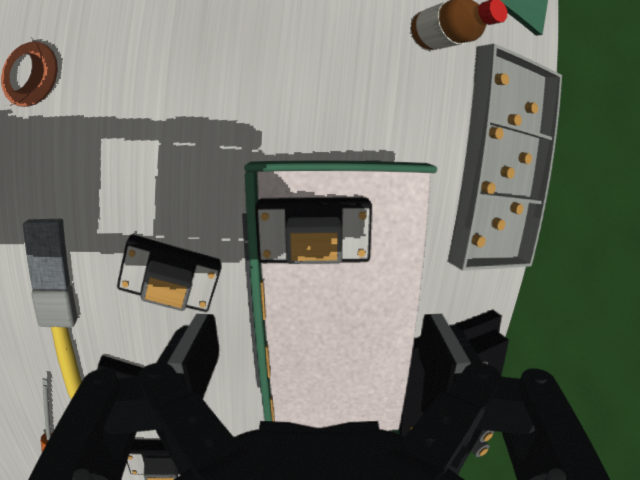

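The unit sits square on the bed at the lip, next to the left fence. Next is unit 3.

Request:
{"method": "apply_moves", "body": {"targets": [[[1,-2,1.2,-3,-1,-5,6],[1,-4,2.6,-4.7,-2,-10,12],[1,-7.3,4.9,-4.7,-3.4,-17.7,22],[1,-7.3,4.9,-4.7,-3.4,-17.7,22],[1,-7.3,4.9,-4.7,-3.4,-17.7,22],[1,-7.3,4.9,-4.7,-3.4,-17.7,22]]]}}

```text
clock: 11.1
eef_pos: [480.6, -54.1, 219.1]
tcp_rot: [3.141, 0.001, -0.287]
contact_force: [-0.7, 0.2, -0.1]
opening: 1.003
```

```bash
cat >> h.py <<'E'
def bbrass(f,s,h=52,amin=100):
    hsv=cv2.cvtColor(f['pixels'],cv2.COLOR_RGB2HSV)
    m=cv2.inRange(hsv,(11,90,70),(24,255,255)); m=cv2.morphologyEx(m,cv2.MORPH_CLOSE,np.ones((5,5),np.uint8)); m=cv2.morphologyEx(m,cv2.MORPH_OPEN,np.ones((3,3),np.uint8))
    for c in cv2.findContours(m,cv2.RETR_EXTERNAL,cv2.CHAIN_APPROX_NONE)[0]:
        if cv2.contourArea(c)<amin: continue
        W=[]
        for u,v in c[:,0]:
            o,d=wray(f,s,u,v);o=RB.inv().apply(o-BO);d=RB.inv().apply(d);W.append((o+d*(h-o[2])/d[2])[:2])
        (cx,cy),(w,hh),a=cv2.minAreaRect(np.array(W,np.float32));a=a if w>hh else a+90;a=(a+90)%180-90
        if 0<cx<142 and abs(cy)<145: print('on bed: x',round(cx,1),'y',round(cy,1),'size',round(max(w,hh),1),round(min(w,hh),1),'yawdeg',round(a,1))
E
python3 - <<'E'
from h import *
s=st();f=r.grab_frame('wrist');
for b in brass(f,s): 
    if abs(b[2]-32)<3 and abs(b[3]-20.5)<3: plan([b[0],b[1],27],b[4])
bbrass(f,s)
E
```

```text
t 11.1 pos [480.6 -54.1 219.1] rpy [ 3.141e+00  1.000e-03 -2.870e-01] F [-0.7  0.2 -0.1] op 1.003 q [-0.12  0.15  1.94 -0.    1.06  0.17]
brass px [234. 420.] xy 316.7 -262.3 size 55.0 21.7 yaw 1.219
brass px [309. 355.] xy 432.3 -188.1 size 32.1 20.7 yaw -0.353
brass px [243. 323.] xy 380.8 -136.4 size 85.4 11.1 yaw 1.554
brass px [318. 217.] xy 481.1 -53.3 size 32.0 19.6 yaw -0.284
brass px [441. 123.] xy 604.9 -1.7 size 40.9 24.7 yaw 0.093
row [-0.81, 14.22, 19.24] [0.0, 0.0, 3.8] | dist mm 239.0 ang 3.8
row [0.06, -0.09, 19.23] [0.0, 0.0, -0.1] | dist mm 192.0 ang 0.1
on bed: x 45.6 y 97.5 size 32.3 20.4 yawdeg 0.9
```

Request:
{"method": "apply_moves", "body": {"targets": [[[1,0,0,5,0,0,0],[1,0,0,9.5,0,0,0],[1,0,0,13.5,0,0,0],[1,0,0,16.5,0,0,0],[1,0,0,18.5,0,0,0],[1,0,0,19.2,0,0,0],[1,0,0,19.2,0,0,0],[-1,0,0,19.2,0,0,0]]]}}

```text
clock: 11.95
eef_pos: [480.9, -53.9, 28.1]
tcp_rot: [3.141, -0.001, -0.286]
contact_force: [-0.1, -0.8, 0.5]
opening: 0.853
```

Request:
{"method": "apply_moves", "body": {"targets": [[[-1,0,0,0,0,0,0],[-1,0,0,0,0,0,0],[-1,0,0,0,0,0,0],[-1,0,0,0,0,0,0],[-1,0,0,-4,0,0,0],[-1,0,0,-9,0,0,0],[-1,0,0,-13,0,0,0],[-1,0,0,-13,0,0,0]]]}}

```text
clock: 12.75
eef_pos: [484.2, -54.3, 163.5]
tcp_rot: [-3.14, -0.01, -0.286]
contact_force: [1.2, -0.5, -4.7]
opening: 0.457
```

Run:
```python
from h import *
s=st();f=r.grab_frame('wrist');brass(f,s,s['eef_pos'][2]+24.6)
bplan(60,34,100);bplan(49,34,60);bplan(48,34,30.5)
```

```text
t 12.75 pos [484.2 -54.3 163.5] rpy [-3.14  -0.01  -0.286] F [ 1.2 -0.5 -4.7] op 0.457 q [-0.11  0.22  1.99 -0.    0.92  0.17]
brass px [302. 391.] xy 471.4 -74.7 size 15.1 9.7 yaw -0.36
brass px [319. 342.] xy 484.8 -52.9 size 32.0 20.1 yaw -0.29
brass px [220. 330.] xy 450.2 -37.2 size 15.0 3.1 yaw -1.517
brass px [464. 125.] xy 553.9 11.6 size 20.3 12.1 yaw 0.089
row [10.84, -2.51, 0.83] [3.3, 16.6, -21.9] | dist mm 112.0 ang 27.7
row [10.94, -2.55, 4.98] [3.3, 16.6, -21.9] | dist mm 123.0 ang 27.7
row [11.64, -2.84, 7.83] [3.3, 16.6, -21.9] | dist mm 143.0 ang 27.7
```

Request:
{"method": "apply_moves", "body": {"targets": [[[-1,2.7,-0.6,0.2,0.8,4.1,-5.5],[-1,5.4,-1.3,0.4,1.6,8.3,-11],[-1,8.1,-1.9,0.6,2.5,12.4,-16.4],[-1,10.8,-2.5,0.8,3.3,16.6,-21.9],[-1,10.9,-2.5,3,3.3,16.6,-21.9],[-1,10.9,-2.5,5,3.3,16.6,-21.9],[-1,11.3,-2.6,6.5,3.3,16.6,-21.9],[-1,11.6,-2.7,7.6,3.3,16.6,-21.9]]]}}

```text
clock: 13.6
eef_pos: [603.4, -61.0, 86.6]
tcp_rot: [3.141, -0.303, 0.099]
contact_force: [4.3, -1.0, 13.5]
opening: 0.463
```

Run:
```python
from h import *
s=st();print(inbed(s),RB.inv().apply(s['contact_force']).round(1));bplan(48,32.5,29)
```

```text
t 13.6 pos [603.4 -61.   86.6] rpy [ 3.141 -0.303  0.099] F [ 4.3 -1.  13.5] op 0.463 q [-0.14  0.39  2.01  0.16  0.45 -0.38]
[49.4 32.6 33.5] [ 8.  -1.4 11.6]
row [-0.14, 0.01, 0.45] [0.1, -0.1, -0.0] | dist mm 5.0 ang 0.2
```

Request:
{"method": "apply_moves", "body": {"targets": [[[-1,0,0,0,0,0,0],[-1,0,0,0,0,0,0]]]}}

```text
clock: 13.8
eef_pos: [604.0, -61.1, 86.3]
tcp_rot: [3.14, -0.304, 0.099]
contact_force: [1.1, 1.4, 4.5]
opening: 0.46
```

Run:
```python
from h import *
s=st();print(inbed(s),RB.inv().apply(s['contact_force']).round(1));bplan(48,32.5,29)
```

```text
t 13.8 pos [604.  -61.1  86.3] rpy [ 3.14  -0.304  0.099] F [1.1 1.4 4.5] op 0.46 q [-0.14  0.39  2.01  0.16  0.45 -0.38]
[49.9 32.5 33. ] [2.5 1.2 4. ]
row [-0.19, -0.0, 0.4] [0.1, -0.2, -0.0] | dist mm 4.0 ang 0.2
```

Run:
```python
from h import *
s=st();f=save('wrist','w7.png');g=r.grab_frame('scene')['pixels'];h=r.grab_frame('side')['pixels']
a=cv2.resize(f['pixels'][150:450,100:500],(800,600))
m=cv2.resize(g[150:300,180:380],(400,300),interpolation=cv2.INTER_CUBIC);n=cv2.resize(h[160:325,170:390],(400,300),interpolation=cv2.INTER_CUBIC)
w=cv2.resize(f['pixels'],(400,300),interpolation=cv2.INTER_AREA)
cv2.imwrite('pics/m7.png',np.vstack([np.hstack([w,m]),np.hstack([cv2.resize(f['pixels'][230:400,200:426],(400,300)),n])])[:,:,::-1])
```

```text
t 13.8 pos [604.  -61.1  86.3] rpy [ 3.14  -0.304  0.099] F [1.1 1.4 4.5] op 0.46 q [-0.14  0.39  2.01  0.16  0.45 -0.38]
```

View pics/m7.png

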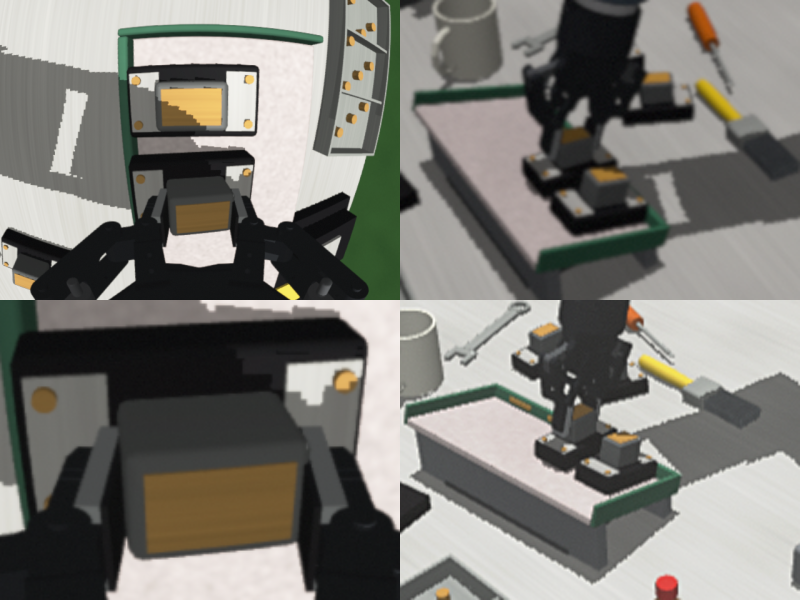

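The held unit (lower left) may be pitched against the bed, and the placed unit looks in place. I'll measure both.

Run:
```python
from h import *
s=st();f=r.grab_frame('wrist');print(s['tcp_rot'],inbed(s))
for h in (52,56,58): print(h);bbrass(f,s,h)
```

```text
t 13.95 pos [603.9 -61.1  86.3] rpy [ 3.14  -0.304  0.099] F [2.8 0.5 5.1] op 0.46 q [-0.14  0.39  2.01  0.16  0.45 -0.38]
[ 3.14038167 -0.30377594  0.09930602] [49.8 32.5 33. ]
52
on bed: x 51.9 y 27.8 size 36.0 22.3 yawdeg 5.9
on bed: x 14.5 y 55.2 size 5.7 5.1 yawdeg 84.7
on bed: x 78.1 y 59.7 size 5.0 4.6 yawdeg -85.8
on bed: x 137.3 y 85.6 size 6.2 6.0 yawdeg -4.1
on bed: x 15.9 y 88.0 size 4.7 4.4 yawdeg 86.6
on bed: x 76.7 y 88.7 size 4.7 4.6 yawdeg 1.2
on bed: x 45.5 y 97.8 size 32.6 20.5 yawdeg 0.1
on bed: x 139.0 y 114.9 size 6.0 5.0 yawdeg 5.5
on bed: x 15.8 y 112.8 size 4.8 4.6 yawdeg 88.1
on bed: x 76.4 y 113.4 size 4.5 4.4 yawdeg 1.7
on bed: x 141.1 y 143.7 size 6.8 5.5 yawdeg 10.7
56
on bed: x 51.8 y 30.6 size 34.8 21.6 yawdeg 5.9
on bed: x 15.6 y 57.1 size 5.5 4.9 yawdeg 84.7
on bed: x 77.2 y 61.4 size 4.8 4.4 yawdeg -85.8
on bed: x 134.4 y 86.5 size 6.0 5.8 yawdeg -4.1
on bed: x 17.0 y 88.9 size 4.6 4.2 yawdeg 86.6
on bed: x 75.8 y 89.5 size 4.5 4.4 yawdeg 1.2
on bed: x 45.7 y 98.3 size 31.5 19.8 yawdeg 0.1
on bed: x 136.1 y 114.9 size 5.8 4.9 yawdeg 5.5
on bed: x 16.9 y 112.9 size 4.6 4.4 yawdeg 88.1
on bed: x 75.5 y 113.5 size 4.3 4.3 yawdeg 1.7
on bed: x 138.1 y 142.7 size 6.6 5.4 yawdeg 10.7
58
on bed: x 51.8 y 32.0 size 34.2 21.3 yawdeg 5.9
on bed: x 16.2 y 58.0 size 5.4 4.8 yawdeg 84.7
on bed: x 76.7 y 62.3 size 4.7 4.3 yawdeg -85.8
on bed: x 133.0 y 87.0 size 5.9 5.7 yawdeg -4.1
on bed: x 17.5 y 89.3 size 4.5 4.2 yawdeg 86.6
on bed: x 75.4 y 89.9 size 4.4 4.4 yawdeg 1.2
on bed: x 141.3 y 95.9 size 8.6 5.2 yawdeg -7.9
on bed: x 45.7 y 98.6 size 31.0 19.5 yawdeg 0.1
on bed: x 134.7 y 114.9 size 5.7 4.8 yawdeg 5.5
on bed: x 17.4 y 112.9 size 4.6 4.4 yawdeg 88.1
on bed: x 75.1 y 113.5 size 4.3 4.2 yawdeg 1.7
on bed: x 136.7 y 142.2 size 6.5 5.3 yawdeg 10.7
```

Request:
{"method": "apply_moves", "body": {"targets": [[[-1,0.3,0,-2,0,0,0],[-1,0.5,0,-4,0,0,0],[-1,0.5,0,-6,0,0,0],[-1,0.5,0,-6,0,0,0],[-1,0.5,0,-6,0,0,0]]]}}

```text
clock: 14.5
eef_pos: [589.7, -62.2, 143.7]
tcp_rot: [3.141, -0.302, 0.099]
contact_force: [-0.3, -0.6, -3.1]
opening: 0.459
```

```bash
cat >> h.py <<'E'
def hbrass(f,s):
    hsv=cv2.cvtColor(f['pixels'],cv2.COLOR_RGB2HSV)
    m=cv2.inRange(hsv,(8,70,40),(26,255,255)); m=cv2.morphologyEx(m,cv2.MORPH_CLOSE,np.ones((5,5),np.uint8)); m=cv2.morphologyEx(m,cv2.MORPH_OPEN,np.ones((5,5),np.uint8))
    cs=[c for c in cv2.findContours(m,cv2.RETR_EXTERNAL,cv2.CHAIN_APPROX_NONE)[0] if cv2.pointPolygonTest(c,(318.,345.),True)>-30]
    c=max(cs,key=cv2.contourArea); a=cv2.approxPolyDP(c,0.04*cv2.arcLength(c,True),True)[:,0]
    for h in (24,27,30,33):
        W=np.array([held(f,s,u,v,h)[:2] for u,v in c[:,0]],np.float32); (x,y),(w,hh),an=cv2.minAreaRect(W); print('h',h,'tool xy',round(x,1),round(y,1),'size',round(w,1),round(hh,1),'ang',round(an,1))
    print('corners',a.tolist())
E
python3 - <<'E'
from h import *
s=st();print(inbed(s),RB.inv().apply(s['contact_force']).round(1));f=save('wrist','w8.png');hbrass(f,s)
E
```

```text
t 14.5 pos [589.7 -62.2 143.7] rpy [ 3.141 -0.302  0.099] F [-0.3 -0.6 -3.1] op 0.459 q [-0.15  0.28  2.    0.14  0.57 -0.35]
[53.2 32.8 92.1] [-1.3 -0.5 -2.9]
h 24 tool xy 2.0 1.2 size 21.7 34.6 ang 84.3
h 27 tool xy 1.9 -0.9 size 21.1 33.9 ang 84.1
h 30 tool xy 1.8 -2.9 size 20.6 32.9 ang 84.3
h 33 tool xy 1.8 -5.0 size 20.0 32.2 ang 84.1
corners [[367, 322], [282, 328], [283, 373], [363, 365]]
```

View pics/w8.png

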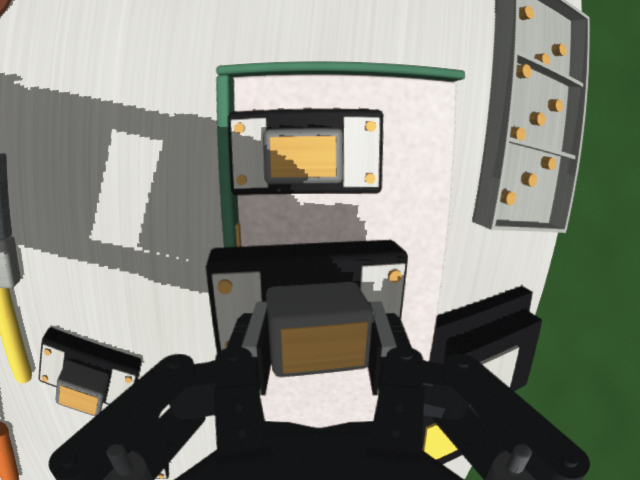

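The held unit was pushed up in the grip and is yawed about 6°, most likely from clipping the lip during the descent. I'll set it on the bed higher up the slope, release it and re-grasp.

Request:
{"method": "apply_moves", "body": {"targets": [[[-1,0.8,0,1,0,0,0],[-1,0.8,0,2,0,0,0],[-1,0.8,0,3.5,0,0,0],[-1,0.8,0,5,0,0,0],[-1,0.8,0,5.8,0,0,0],[-1,0.8,0,6.3,0,0,0],[-1,0.8,0,6.3,0,0,0]]]}}

```text
clock: 15.25
eef_pos: [615.4, -59.5, 84.4]
tcp_rot: [3.141, -0.3, 0.099]
contact_force: [-0.6, 0.4, -2.8]
opening: 0.454
```

Run:
```python
from h import *
s=st();print(inbed(s),RB.inv().apply(s['contact_force']).round(1))
```

```text
t 15.25 pos [615.4 -59.5  84.4] rpy [ 3.141 -0.3    0.099] F [-0.6  0.4 -2.8] op 0.454 q [-0.14  0.41  1.98  0.16  0.46 -0.37]
[60.4 32.9 27.8] [-1.4  0.5 -2.5]
```

Request:
{"method": "apply_moves", "body": {"targets": [[[-1,0,0,0.2,0,0,0],[-1,0,0,0.4,0,0,0],[-1,0,0,0.6,0,0,0],[-1,0,0,0.7,0,0,0]]]}}

```text
clock: 15.65
eef_pos: [617.3, -59.2, 78.4]
tcp_rot: [3.142, -0.3, 0.099]
contact_force: [-15.6, 1.5, 22.0]
opening: 0.459
```

Run:
```python
from h import *
s=st();print(inbed(s),RB.inv().apply(s['contact_force']).round(1))
```

```text
t 15.65 pos [617.3 -59.2  78.4] rpy [ 3.142 -0.3    0.099] F [-15.6   1.5  22. ] op 0.459 q [-0.14  0.42  1.98  0.16  0.45 -0.37]
[60.4 33.1 21.5] [-8.2  3.1 25.5]
```

Request:
{"method": "apply_moves", "body": {"targets": [[[1,0,0,-0.3,0,0,0],[1,0,0,-0.4,0,0,0],[1,0,0,-0.6,0,0,0],[1,0,0,-0.6,0,0,0],[1,0,0,-3,0,0,0],[1,0,0,-7,0,0,0],[1,0,0,-10,0,0,0],[1,0,0,-10,0,0,0]]]}}

```text
clock: 16.45
eef_pos: [589.5, -62.5, 178.1]
tcp_rot: [3.14, -0.306, 0.099]
contact_force: [-0.4, 0.2, 0.2]
opening: 0.995
```

Run:
```python
from h import *
s=st();f=r.grab_frame('wrist');bbrass(f,s);print(inbed(s))
```

```text
t 16.45 pos [589.5 -62.5 178.1] rpy [ 3.14  -0.306  0.099] F [-0.4  0.2  0.2] op 0.995 q [-0.15  0.23  1.98  0.12  0.64 -0.34]
on bed: x 59.9 y 34.5 size 32.1 20.5 yawdeg 0.1
on bed: x 11.3 y 46.4 size 29.9 2.3 yawdeg 89.9
on bed: x 45.3 y 97.8 size 32.4 20.5 yawdeg 0.1
[ 63.2  32.5 125. ]
```

Run:
```python
from h import *
bplan(60,34,28)
```

```text
row [-0.25, -0.14, 9.53] [0.1, -0.2, -0.0] | dist mm 95.0 ang 0.2
```

Request:
{"method": "apply_moves", "body": {"targets": [[[1,-0.3,-0.1,3,0,-0.2,0],[1,-0.3,-0.1,6,0,-0.2,0],[1,-0.3,-0.1,8,0,-0.2,0],[1,-0.25,-0.1,9.5,0,-0.2,0],[1,-0.25,-0.1,9.5,0,-0.2,0],[-1,-0.25,-0.1,9.5,0,-0.2,0],[-1,-0.25,-0.1,9.5,0,-0.2,0],[-1,-0.25,-0.1,9.5,0,-0.2,0]]]}}

```text
clock: 17.3
eef_pos: [615.3, -59.1, 85.9]
tcp_rot: [3.14, -0.302, 0.099]
contact_force: [-0.6, 0.4, 0.0]
opening: 0.518
```

Request:
{"method": "apply_moves", "body": {"targets": [[[-1,0,0,0,0,0,0],[-1,0,0,0,0,0,0],[-1,-0.4,0,0,0,0,0],[-1,-0.8,0,0,0,0,0],[-1,-1.2,0,0,0,0,0],[-1,-1.5,0,0,0,0,0],[-1,-1.7,0,0,0,0,0],[-1,-1.7,0,0,0,0,0]]]}}

```text
clock: 18.1
eef_pos: [600.5, -60.7, 81.7]
tcp_rot: [3.14, -0.305, 0.099]
contact_force: [4.0, 1.5, 3.3]
opening: 0.462
```

Run:
```python
from h import *
s=st();print(inbed(s),RB.inv().apply(s['contact_force']).round(1))
```

```text
t 18.1 pos [600.5 -60.7  81.7] rpy [ 3.14  -0.305  0.099] F [4.  1.5 3.3] op 0.462 q [-0.14  0.4   2.02  0.17  0.43 -0.38]
[45.2 33.2 29.6] [4.9 1.1 1.9]
```

Request:
{"method": "apply_moves", "body": {"targets": [[[1,0,0,0,0,0,0],[1,0,0,0,0,0,0],[1,0,0,0,0,0,0],[1,0,0,0,0,0,0],[1,0,0,-4,0,0,0],[1,0,0,-8,0,0,0],[1,0,0,-12,0,0,0],[1,0,0,-12,0,0,0]]]}}

```text
clock: 18.9
eef_pos: [566.1, -64.6, 201.2]
tcp_rot: [3.138, -0.312, 0.099]
contact_force: [-0.9, 0.7, 0.7]
opening: 0.998
```

Run:
```python
from h import *
s=st();f=r.grab_frame('wrist');bbrass(f,s,amin=250);brass(f,s)
plan([432,-188,200],-.35)
```

```text
t 18.9 pos [566.1 -64.6 201.2] rpy [ 3.138 -0.312  0.099] F [-0.9  0.7  0.7] op 0.998 q [-0.16  0.16  2.01  0.12  0.67 -0.34]
on bed: x 45.4 y 34.2 size 32.6 19.7 yawdeg -0.1
on bed: x 45.4 y 97.6 size 32.2 20.6 yawdeg 0.1
brass px [146. 445.] xy 443.9 -305.6 size 32.6 20.3 yaw -0.013
brass px [ 31. 424.] xy 312.5 -286.1 size 99.1 22.0 yaw 1.298
brass px [113. 358.] xy 431.9 -188.0 size 32.8 20.8 yaw -0.356
brass px [ 54. 305.] xy 383.5 -136.0 size 84.1 11.7 yaw 1.553
brass px [314. 240.] xy 611.6 -76.5 size 42.8 24.4 yaw 0.013
brass px [314. 148.] xy 604.1 0.7 size 41.1 24.8 yaw 0.093
row [-13.78, 10.99, -4.49] [-3.8, -17.5, 25.5] | dist mm 182.0 ang 31.1
```

Request:
{"method": "apply_moves", "body": {"targets": [[[1,-2.5,2,-3,-1,-4,6],[1,-5,4.5,-4.5,-2,-9,12],[1,-9,7.5,-4.5,-3,-13,19],[1,-13.8,11,-4.5,-3.8,-17.5,25.5],[0.4,-13.8,11,-4.5,-3.8,-17.5,25.5],[0.4,-13.8,11,-4.5,-3.8,-17.5,25.5],[0.4,-13.8,11,-4.5,-3.8,-17.5,25.5],[0.4,-13.8,11,-4.5,-3.8,-17.5,25.5]]]}}

```text
clock: 19.75
eef_pos: [432.6, -187.3, 200.0]
tcp_rot: [-3.141, -0.001, -0.349]
contact_force: [-0.3, 0.2, -0.7]
opening: 0.698
```

Run:
```python
from h import *
s=st();f=r.grab_frame('wrist');
for b in brass(f,s): 
    if abs(b[2]-32)<3 and abs(b[3]-20.5)<3: plan([b[0],b[1],28],b[4])
```

```text
t 19.75 pos [ 432.6 -187.3  200. ] rpy [-3.141e+00 -1.000e-03 -3.490e-01] F [-0.3  0.2 -0.7] op 0.698 q [-0.41  0.15  1.98  0.    1.01 -0.06]
brass px [245. 388.] xy 305.7 -325.1 size 49.9 15.7 yaw 0.913
brass px [371. 335.] xy 443.8 -304.4 size 32.3 21.0 yaw -0.049
brass px [317. 224.] xy 431.7 -187.2 size 31.8 19.5 yaw -0.347
brass px [231. 199.] xy 372.5 -148.7 size 85.9 17.6 yaw -1.569
brass px [478.   6.] xy 621.5 -57.4 size 46.0 17.2 yaw -0.159
row [5.04, 10.63, 17.21] [-0.0, -0.0, -17.2] | dist mm 208.0 ang 17.2
row [-0.09, 0.03, 17.21] [-0.0, -0.0, -0.1] | dist mm 172.0 ang 0.1
```

Request:
{"method": "apply_moves", "body": {"targets": [[[0.4,-0.1,0,4,0,0,0],[0.4,-0.1,0,8.5,0,0,0],[0.4,-0.1,0,12,0,0,0],[0.4,-0.1,0,15,0,0,0],[0.4,-0.1,0,16.7,0,0,0],[0.4,-0.1,0,17.2,0,0,0],[0.4,-0.1,0,17.2,0,0,0],[-1,-0.1,0,17.2,0,0,0]]], "newtons": 60}}

```text
clock: 20.6
eef_pos: [432.7, -187.0, 29.1]
tcp_rot: [-3.141, -0.002, -0.348]
contact_force: [-0.2, -0.4, -0.0]
opening: 0.543
```

Request:
{"method": "apply_moves", "body": {"targets": [[[-1,0,0,0,0,0,0],[-1,0,0,0,0,0,0],[-1,0,0,0,0,0,0],[-1,0,0,-2,0,0,0],[-1,0,0,-6,0,0,0],[-1,0,0,-11,0,0,0],[-1,0,0,-15,0,0,0],[-1,0,0,-16,0,0,0]]]}}

```text
clock: 21.4
eef_pos: [434.5, -187.9, 193.5]
tcp_rot: [3.141, -0.01, -0.348]
contact_force: [0.6, 1.0, -4.1]
opening: 0.457
```

Run:
```python
from h import *
s=st();f=r.grab_frame('wrist');brass(f,s,s['eef_pos'][2]+24)
bplan(65,-33,110)
```

```text
t 21.4 pos [ 434.5 -187.9  193.5] rpy [ 3.141 -0.01  -0.348] F [ 0.6  1.  -4.1] op 0.457 q [-0.41  0.16  1.99  0.    0.98 -0.06]
brass px [221. 341.] xy 399.3 -174.2 size 10.2 5.6 yaw 1.107
brass px [319. 343.] xy 435.1 -187.3 size 32.0 20.2 yaw -0.344
brass px [225. 198.] xy 424.3 -124.7 size 31.8 7.3 yaw -1.569
brass px [478.   5.] xy 528.6 -89.0 size 19.3 6.3 yaw -0.154
row [13.71, -11.43, 2.96] [4.0, 16.4, -25.4] | dist mm 181.0 ang 30.5
```

Request:
{"method": "apply_moves", "body": {"targets": [[[-1,2.7,-2.3,0,0.8,3.3,-5],[-1,5.4,-4.6,0,1.6,6.6,-10],[-1,8.1,-6.9,0.5,2.4,9.9,-15],[-1,10.9,-9.2,1.5,3.2,13.1,-20],[-1,13.7,-11.4,3,4,16.4,-25.4],[-1,13.7,-11.4,3,4,16.4,-25.4],[-1,13.7,-11.4,3,4,16.4,-25.4],[-1,13.7,-11.4,3,4,16.4,-25.4]]]}}

```text
clock: 22.25
eef_pos: [600.7, -127.3, 162.7]
tcp_rot: [-3.14, -0.297, 0.098]
contact_force: [-0.2, 0.6, -2.8]
opening: 0.452
```

Run:
```python
from h import *
s=st();print(inbed(s));f=r.grab_frame('wrist');hbrass(f,s);bplan(55,-33,31)
```

```text
t 22.25 pos [ 600.7 -127.3  162.7] rpy [-3.14  -0.297  0.098] F [-0.2  0.6 -2.8] op 0.452 q [-0.27  0.29  1.93  0.18  0.65 -0.5 ]
[ 63.1 -33.1 108.9]
h 24 tool xy 0.2 -0.9 size 32.2 20.6 ang 0.0
h 27 tool xy 0.2 -2.9 size 20.0 31.4 ang 89.8
h 30 tool xy 0.1 -5.0 size 19.5 30.6 ang 89.8
h 33 tool xy 0.2 -7.0 size 29.7 19.0 ang 0.0
corners [[276, 322], [279, 364], [359, 363], [360, 321]]
row [-0.84, -0.03, 7.84] [-0.0, 0.1, -0.1] | dist mm 79.0 ang 0.2
```

Held squarely. I'll lower it at x=55, then slide it down to the lip.

Request:
{"method": "apply_moves", "body": {"targets": [[[-1,-0.8,0,2,0,0,0],[-1,-0.8,0,4,0,0,0],[-1,-0.8,0,6,0,0,0],[-1,-0.8,0,7.2,0,0,0],[-1,-0.8,0,7.7,0,0,0],[-1,-0.8,0,7.9,0,0,0],[-1,-0.8,0,7.9,0,0,0]]]}}

```text
clock: 23.0
eef_pos: [616.7, -126.1, 85.9]
tcp_rot: [-3.141, -0.299, 0.098]
contact_force: [0.5, 0.4, -2.7]
opening: 0.451
```

Request:
{"method": "apply_moves", "body": {"targets": [[[-1,-0.3,0,0.05,0,0,0],[-1,-0.6,0,0.1,0,0,0],[-1,-0.8,0,0.1,0,0,0],[-1,-1.0,0,0.1,0,0,0],[-1,-1.1,0,0.1,0,0,0],[-1,-1.1,0,0.1,0,0,0]]]}}

```text
clock: 23.6
eef_pos: [607.0, -127.1, 82.1]
tcp_rot: [-3.141, -0.3, 0.098]
contact_force: [0.1, 0.2, -2.1]
opening: 0.453
```

Run:
```python
from h import *
s=st();print(inbed(s),RB.inv().apply(s['contact_force']).round(1))
```

```text
t 23.6 pos [ 607.  -127.1   82.1] rpy [-3.141 -0.3    0.098] F [ 0.1  0.2 -2.1] op 0.453 q [-0.27  0.42  1.97  0.23  0.48 -0.56]
[ 45.2 -33.5  30. ] [-0.5  0.2 -2. ]
```

Request:
{"method": "apply_moves", "body": {"targets": [[[-1,0.1,0,0.1,0,0,0],[-1,0.1,0,0.2,0,0,0],[-1,-0.1,0,0.2,0,0,0],[-1,-0.2,0,0.2,0,0,0],[-1,-0.25,0,0.2,0,0,0]]]}}

```text
clock: 24.1
eef_pos: [607.1, -127.2, 81.8]
tcp_rot: [-3.142, -0.304, 0.098]
contact_force: [-1.0, 6.6, 16.0]
opening: 0.457
```

Run:
```python
from h import *
s=st();print(inbed(s),RB.inv().apply(s['contact_force']).round(1))
```

```text
t 24.1 pos [ 607.1 -127.2   81.8] rpy [-3.142 -0.304  0.098] F [-1.   6.6 16. ] op 0.457 q [-0.27  0.42  1.98  0.24  0.47 -0.56]
[ 45.2 -33.6  29.7] [ 4.4  6.7 15.4]
```

Seated, with contact on both bed and lip. I'll release and check, then move to unit 1.

Request:
{"method": "apply_moves", "body": {"targets": [[[1,0,0,0,0,0,0],[1,0,0,0,0,0,0],[1,0,0,0,0,0,0],[1,0,0,0,0,0,0],[1,0,0,-4,0,0,0],[1,0,0,-8,0,0,0],[1,0,0,-12,0,0,0],[1,0,0,-12,0,0,0]]]}}

```text
clock: 24.9
eef_pos: [573.0, -131.7, 201.4]
tcp_rot: [3.139, -0.311, 0.098]
contact_force: [-0.2, 0.1, 0.0]
opening: 1.002
```

Run:
```python
from h import *
s=st();f=r.grab_frame('wrist');bbrass(f,s,amin=250);brass(f,s)
plan([444,-304,180],-.05)
```

```text
t 24.9 pos [ 573.  -131.7  201.4] rpy [ 3.139 -0.311  0.098] F [-0.2  0.1  0. ] op 1.002 q [-0.3   0.2   1.96  0.18  0.7  -0.51]
on bed: x 45.1 y -33.9 size 32.3 19.8 yawdeg -0.1
on bed: x 45.0 y 34.6 size 32.1 19.9 yawdeg -0.1
on bed: x 45.2 y 97.7 size 32.2 20.1 yawdeg -0.1
brass px [  9. 378.] xy 314.2 -290.1 size 103.6 24.1 yaw 1.269
brass px [313. 240.] xy 618.3 -144.4 size 42.8 24.5 yaw 0.012
brass px [ 36. 232.] xy 381.4 -142.9 size 84.7 17.4 yaw -1.547
brass px [313. 141.] xy 609.6 -61.4 size 40.9 24.7 yaw 0.095
brass px [313.  46.] xy 602.4 15.2 size 42.3 24.6 yaw 0.171
row [-14.37, 15.93, -2.55] [-1.2, -17.6, 8.4] | dist mm 216.0 ang 19.6
```

Request:
{"method": "apply_moves", "body": {"targets": [[[1,-2,2,-4,-0.3,-4,2],[1,-5,5.5,-6,-0.6,-8,4],[1,-8,9,-6,-0.9,-12,6],[1,-11.5,12.5,-6,-1.2,-17.6,8],[1,-14.4,15.9,-6,-1.2,-17.6,8],[1,-14.4,15.9,-6,-1.2,-17.6,8],[1,-14.4,15.9,-6,-1.2,-17.6,8],[1,-14.4,15.9,-6,-1.2,-17.6,8]]]}}

```text
clock: 25.75
eef_pos: [433.4, -304.0, 212.0]
tcp_rot: [3.141, -0.0, -0.043]
contact_force: [0.4, -0.3, -0.5]
opening: 1.001
```

Run:
```python
from h import *
s=st();f=save('wrist','w9.png')
for b in brass(f,s): 
    if abs(b[2]-32)<3 and abs(b[3]-20.5)<3: plan([b[0],b[1],28],b[4])
```

```text
t 25.75 pos [ 433.4 -304.   212. ] rpy [ 3.141 -0.    -0.043] F [ 0.4 -0.3 -0.5] op 1.001 q [-0.61  0.23  1.86 -0.    1.06 -0.57]
brass px [174. 232.] xy 302.4 -311.7 size 92.7 22.5 yaw 1.299
brass px [357. 195.] xy 467.0 -283.6 size 31.2 18.8 yaw -0.03
brass px [232.  54.] xy 369.2 -159.6 size 84.7 17.2 yaw 1.565
brass px [532.   9.] xy 633.9 -110.5 size 46.6 19.1 yaw 0.195
row [3.23, -2.18, 18.43] [0.0, -0.0, -0.7] | dist mm 188.0 ang 0.7
```

Request:
{"method": "apply_moves", "body": {"targets": [[[1,3.2,-2.2,2,0,0,0],[1,3.2,-2.2,2,0,0,0],[1,3.2,-2.2,2,0,0,0]]]}}

```text
clock: 26.1
eef_pos: [467.2, -281.8, 192.0]
tcp_rot: [3.142, 0.0, -0.039]
contact_force: [-0.1, -0.3, -0.5]
opening: 0.998
```

Run:
```python
from h import *
s=st();f=save('wrist','w10.png')
for b in brass(f,s): 
    if abs(b[2]-32)<3 and abs(b[3]-20.5)<3: plan([b[0],b[1],28],b[4])
```

```text
t 26.1 pos [ 467.2 -281.8  192. ] rpy [ 3.142  0.    -0.039] F [-0.1 -0.3 -0.5] op 0.998 q [-0.55  0.27  1.84 -0.    1.03 -0.51]
brass px [318. 230.] xy 466.7 -284.1 size 32.0 19.1 yaw -0.037
brass px [141. 260.] xy 307.5 -308.7 size 91.5 22.5 yaw 1.301
brass px [191.  88.] xy 374.0 -160.4 size 82.3 17.9 yaw 1.561
brass px [509.  23.] xy 629.1 -111.2 size 46.0 24.4 yaw 0.158
row [-0.02, 0.16, 16.44] [0.0, -0.0, -0.2] | dist mm 164.0 ang 0.2
```

View pics/w10.png

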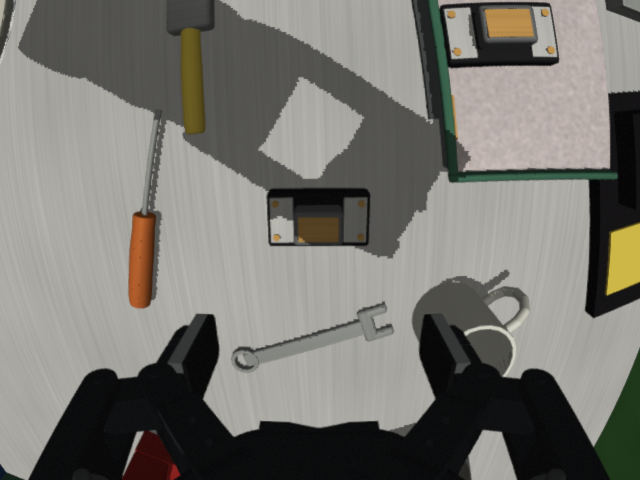

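The knocked unit 1 now lies flat and clear at (466.7, -284), yaw -0.04. The mug and wrench are outside the grip zone.

Request:
{"method": "apply_moves", "body": {"targets": [[[0.5,0,0.1,4,0,0,0],[0.5,0,0.1,8.5,0,0,0],[0.5,0,0.1,12,0,0,0],[0.5,0,0.1,14.5,0,0,0],[0.5,0,0.1,16,0,0,0],[0.5,0,0.1,16.4,0,0,0],[0.5,0,0.1,16.4,0,0,0],[-1,0,0.1,16.4,0,0,0]]]}}

```text
clock: 26.95
eef_pos: [467.5, -284.0, 29.6]
tcp_rot: [3.14, -0.002, -0.04]
contact_force: [-0.7, 0.2, 0.1]
opening: 0.599
```

Request:
{"method": "apply_moves", "body": {"targets": [[[-1,0,0,0,0,0,0],[-1,0,0,0,0,0,0],[-1,0,0,0,0,0,0],[-1,0,0,-2,0,0,0],[-1,0,0,-6,0,0,0],[-1,0,0,-11,0,0,0],[-1,0,0,-15,0,0,0],[-1,0,0,-16,0,0,0]]]}}

```text
clock: 27.75
eef_pos: [469.2, -285.0, 194.3]
tcp_rot: [3.137, -0.008, -0.04]
contact_force: [0.9, -1.2, -3.2]
opening: 0.452
```

Run:
```python
from h import *
s=st();f=r.grab_frame('wrist');hbrass(f,s)
bplan(65,-99,110)
```

```text
t 27.75 pos [ 469.2 -285.   194.3] rpy [ 3.137 -0.008 -0.04 ] F [ 0.9 -1.2 -3.2] op 0.452 q [-0.55  0.27  1.84 -0.    1.02 -0.51]
h 24 tool xy 0.2 -2.0 size 20.1 32.0 ang 89.8
h 27 tool xy 0.2 -4.0 size 19.7 31.2 ang 89.8
h 30 tool xy 0.2 -6.0 size 19.1 30.4 ang 89.8
h 33 tool xy 0.2 -8.0 size 29.6 18.6 ang 0.0
corners [[276, 320], [279, 362], [359, 361], [361, 319]]
row [13.6, -9.77, 2.98] [1.5, 16.8, -7.9] | dist mm 170.0 ang 18.6
```

Request:
{"method": "apply_moves", "body": {"targets": [[[-1,2.7,-2,0,0.3,3.3,-1.6],[-1,5.4,-4,0,0.6,6.6,-3.2],[-1,8.1,-6,0.5,0.9,9.9,-4.8],[-1,10.9,-8,1.5,1.2,13.4,-6.4],[-1,13.6,-9.6,3,1.5,16.8,-7.9],[-1,13.6,-9.6,3,1.5,16.8,-7.9],[-1,13.6,-9.6,3,1.5,16.8,-7.9],[-1,13.6,-9.6,3,1.5,16.8,-7.9]]]}}

```text
clock: 28.6
eef_pos: [607.9, -194.6, 163.2]
tcp_rot: [-3.141, -0.298, 0.099]
contact_force: [-0.3, 0.6, -2.9]
opening: 0.451
```

Run:
```python
from h import *
s=st();print(inbed(s));f=r.grab_frame('wrist');hbrass(f,s);bplan(52,-101,31)
```

```text
t 28.6 pos [ 607.9 -194.6  163.2] rpy [-3.141 -0.298  0.099] F [-0.3  0.6 -2.9] op 0.451 q [-0.39  0.33  1.88  0.22  0.68 -0.64]
[  63.6 -100.7  109.3]
h 24 tool xy 0.1 -2.1 size 20.1 31.9 ang 89.8
h 27 tool xy 0.1 -4.1 size 31.1 19.6 ang -0.0
h 30 tool xy 0.1 -6.1 size 19.1 30.3 ang 89.8
h 33 tool xy 0.1 -8.1 size 18.6 29.5 ang 89.8
corners [[276, 320], [279, 362], [358, 362], [361, 319]]
row [-1.2, 0.0, 7.87] [-0.0, 0.0, -0.1] | dist mm 80.0 ang 0.1
```

Request:
{"method": "apply_moves", "body": {"targets": [[[-1,-1.0,0,2,0,0,0],[-1,-1.0,0,4,0,0,0],[-1,-1.0,0,6,0,0,0],[-1,-1.0,0,7.2,0,0,0],[-1,-1.0,0,7.7,0,0,0],[-1,-1.0,0,7.9,0,0,0],[-1,-1.0,0,7.9,0,0,0]]]}}

```text
clock: 29.35
eef_pos: [622.0, -193.7, 85.9]
tcp_rot: [-3.141, -0.3, 0.099]
contact_force: [0.6, -0.6, -2.3]
opening: 0.45
```

Request:
{"method": "apply_moves", "body": {"targets": [[[-1,-0.3,0,0.05,0,0,0],[-1,-0.6,0,0.15,0,0,0],[-1,-0.8,0,0.2,0,0,0],[-1,-0.95,0,0.25,0,0,0],[-1,-1.05,0,0.25,0,0,0],[-1,-1.05,0,0.25,0,0,0]]]}}

```text
clock: 29.95
eef_pos: [615.4, -195.6, 83.3]
tcp_rot: [3.139, -0.306, 0.099]
contact_force: [1.4, 0.5, 9.3]
opening: 0.455
```

Run:
```python
from h import *
s=st();print(inbed(s),RB.inv().apply(s['contact_force']).round(1))
```

```text
t 29.95 pos [ 615.4 -195.6   83.3] rpy [ 3.139 -0.306  0.099] F [1.4 0.5 9.3] op 0.455 q [-0.38  0.45  1.92  0.28  0.52 -0.71]
[  47.1 -102.5   30.8] [4.2 0.4 8.5]
```

Request:
{"method": "apply_moves", "body": {"targets": [[[-1,-0.2,0,0,0,0,0],[-1,-0.35,0,0,0,0,0],[-1,-0.5,0,0,0,0,0],[-1,-0.5,0,0,0,0,0]]]}}

```text
clock: 30.35
eef_pos: [613.0, -196.4, 83.4]
tcp_rot: [3.138, -0.311, 0.098]
contact_force: [7.8, 4.1, 2.4]
opening: 0.455
```

Run:
```python
from h import *
s=st();print(inbed(s),RB.inv().apply(s['contact_force']).round(1));f=r.grab_frame('wrist');hbrass(f,s);bbrass(f,s,amin=250)
```

```text
t 30.35 pos [ 613.  -196.4   83.4] rpy [ 3.138 -0.311  0.098] F [7.8 4.1 2.4] op 0.455 q [-0.39  0.45  1.92  0.29  0.51 -0.72]
[  44.8 -103.    31.6] [ 8.6  3.3 -0.1]
h 24 tool xy 0.2 -2.1 size 20.1 32.0 ang 89.8
h 27 tool xy 0.2 -4.1 size 19.6 31.2 ang 89.8
h 30 tool xy 0.2 -6.1 size 19.1 30.3 ang 89.8
h 33 tool xy 0.2 -8.1 size 18.6 29.5 ang 89.8
corners [[276, 320], [279, 362], [359, 361], [361, 319]]
on bed: x 44.7 y -103.3 size 32.8 20.8 yawdeg -0.4
on bed: x 45.1 y -33.3 size 32.5 20.4 yawdeg -0.2
```

Request:
{"method": "apply_moves", "body": {"targets": [[[-1,0.1,-0.15,-0.05,0,0,0],[-1,0.1,-0.3,-0.05,0,0,0],[-1,0.1,-0.4,-0.05,0,0,0],[-1,-0.2,-0.4,0.1,0,0,0],[-1,-0.3,-0.4,0.15,0,0,0],[-1,-0.3,-0.4,0.15,0,0,0]]]}}

```text
clock: 31.0
eef_pos: [612.7, -192.7, 83.0]
tcp_rot: [3.137, -0.316, 0.097]
contact_force: [5.5, 6.6, 7.6]
opening: 0.455
```

Run:
```python
from h import *
s=st();print(inbed(s),RB.inv().apply(s['contact_force']).round(1))
```

```text
t 31.0 pos [ 612.7 -192.7   83. ] rpy [ 3.137 -0.316  0.097] F [5.5 6.6 7.6] op 0.455 q [-0.38  0.45  1.93  0.29  0.5  -0.72]
[ 44.7 -99.3  31.2] [8.1 6.  5.4]
```

Request:
{"method": "apply_moves", "body": {"targets": [[[1,0,0,0,0,0,0],[1,0,0,0,0,0,0],[1,0,0,0,0,0,0],[1,0,0,0,0,0,0],[1,0,0,-4,0,0,0],[1,0,0,-8,0,0,0],[1,0,0,-12,0,0,0],[1,0,0,-12,0,0,0]]]}}

```text
clock: 31.8
eef_pos: [577.0, -197.0, 202.3]
tcp_rot: [3.133, -0.322, 0.098]
contact_force: [-0.2, -0.8, -0.6]
opening: 1.0
```

Run:
```python
from h import *
s=st();f=save('wrist','w11.png');bbrass(f,s,amin=250)
plan([575,-20,300],-.2)
```

```text
t 31.8 pos [ 577.  -197.   202.3] rpy [ 3.133 -0.322  0.098] F [-0.2 -0.8 -0.6] op 1.0 q [-0.41  0.23  1.92  0.23  0.72 -0.66]
on bed: x 45.2 y -99.0 size 31.8 19.9 yawdeg -0.3
on bed: x 45.2 y -33.5 size 32.2 20.1 yawdeg -0.1
on bed: x 44.9 y 34.6 size 32.2 20.2 yawdeg 0.1
row [4.65, -17.51, -9.14] [-2.3, -18.3, 16.8] | dist mm 203.0 ang 24.9
```

All four units are home at x≈45 (the fourth, at y≈98, was out of this view). Next is the selector. I'll grip it a half turn round, so joint 6 has range for the turn to red.

Run:
```python
from h import *
plan([540,90,240],1.1);plan([540,-60,240],.6)
```

```text
row [0.47, -28.84, -4.29] [9.6, -16.5, -57.0] | dist mm 292.0 ang 60.1
row [-0.92, -13.91, -4.64] [5.0, -17.8, -28.6] | dist mm 147.0 ang 34.1
```

Request:
{"method": "apply_moves", "body": {"targets": [[[1,-0.2,-1,-3,1,-3,-7],[1,-0.5,-5,-4.6,2.5,-8,-14],[1,-0.9,-10,-4.6,4,-13,-22],[1,-0.9,-13.9,-4.6,5,-17,-29],[1,-0.4,-19,-4.5,6.5,-17,-37],[1,0,-24,-4.4,8,-16.8,-45],[1,0.5,-28.8,-4.3,9.6,-16.5,-52],[1,0.5,-28.8,-4.3,9.6,-16.5,-57]]]}}

```text
clock: 32.65
eef_pos: [539.7, 94.5, 238.5]
tcp_rot: [-3.139, -0.001, 1.109]
contact_force: [-0.7, -0.3, 0.7]
opening: 1.002
```

Run:
```python
from h import *
s=st();plan([464,385,200],2.32)
```

```text
t 32.65 pos [539.7  94.5 238.5] rpy [-3.139e+00 -1.000e-03  1.109e+00] F [-0.7 -0.3  0.7] op 1.002 q [ 0.17  0.23  1.79  0.    1.13 -0.94]
row [22.63, -19.71, 3.93] [-0.1, -0.2, -69.4] | dist mm 303.0 ang 69.4
```

Request:
{"method": "apply_moves", "body": {"targets": [[[1,3,-2,0,0,0,-8],[1,7,-5.5,0,0,0,-17],[1,11,-9,0,0,0,-25],[1,15,-13,1,0,0,-34],[1,19,-16.5,2,0,0,-42],[1,22.6,-19.7,3.9,0,0,-51],[1,22.6,-19.7,3.9,0,0,-59],[1,22.6,-19.7,3.9,0,0,-67]]]}}

```text
clock: 33.45
eef_pos: [461.8, 386.9, 197.0]
tcp_rot: [-3.138, -0.004, 2.288]
contact_force: [-0.7, -0.9, -0.1]
opening: 1.0
```

Request:
{"method": "apply_moves", "body": {"targets": [[[1,0,0,0,0,0,-2],[1,0,0,0,0,0,-2]]]}}

```text
clock: 33.65
eef_pos: [460.7, 386.8, 194.7]
tcp_rot: [-3.134, -0.004, 2.324]
contact_force: [0.3, -0.1, -0.1]
opening: 1.0
```

Run:
```python
from h import *
s=st();plan([464,385,72],2.32);f=save('wrist','w12.png')
```

```text
t 33.65 pos [460.7 386.8 194.7] rpy [-3.134 -0.004  2.324] F [ 0.3 -0.1 -0.1] op 1.0 q [ 0.69  0.36  1.71  0.    1.08 -1.63]
row [-0.41, 0.2, 12.27] [-0.4, -0.2, 0.2] | dist mm 123.0 ang 0.5
```

View pics/w12.png

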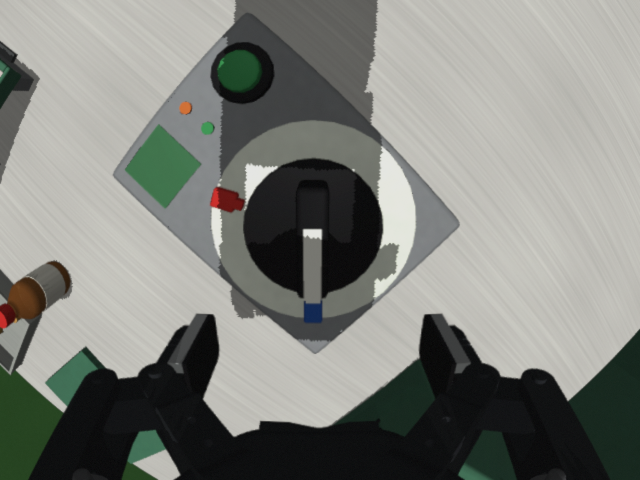

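The mark at (313,300) still points at the blue tag (313,313). Red is at (227,200), the disc centre at (313,227) and the button at (239,70).

Run:
```python
from h import *
s=st();f=r.grab_frame('wrist');px=f['pixels'].astype(int)
R,G,B=px[...,0],px[...,1],px[...,2]
def cen(m,x0,x1,y0,y1):
    v,u=np.nonzero(m[y0:y1,x0:x1]);return u.mean()+x0,v.mean()+y0,len(u)
ru=cen((R>100)&(G<60)&(B<60),200,260,170,220);bu=cen((B>80)&(R<60),290,340,295,330);gu=cen((G>R+30)&(G>B+20),205,280,40,105)
print(ru,bu,gu)
a=np.array([464,385,63]);a2=wz(f,s,313,227,63);print('disc',a2.round(1))
for n,c,z in [('red',ru,60),('blue',bu,60),('btn',gu,62)]:
    p=wz(f,s,c[0],c[1],z)
    for A in(a,a2): d=p-A;print(n,p.round(1),'r',np.hypot(d[0],d[1]).round(1),'ang',np.arctan2(d[1],d[0]).round(3))
```

```text
t 33.7 pos [461.1 386.7 195.3] rpy [-3.135 -0.004  2.322] F [-0.3 -0.4  1. ] op 0.999 q [ 0.69  0.36  1.71  0.    1.08 -1.63]
(np.float64(222.9607142857143), np.float64(198.30357142857142), 280) (np.float64(313.09411764705885), np.float64(311.33725490196076), 255) (np.float64(238.6745737583395), np.float64(69.90511489992588), 1349)
disc [460.2 379.2  63. ]
red [491.6 312.4  60. ] r 77.6 ang -1.207
red [491.6 312.4  60. ] r 73.7 ang -1.131
blue [515.  430.1  60. ] r 68.1 ang 0.724
blue [515.  430.1  60. ] r 74.9 ang 0.749
btn [409.3 256.7  62. ] r 139.5 ang -1.973
btn [409.3 256.7  62. ] r 132.6 ang -1.964
```

Request:
{"method": "apply_moves", "body": {"targets": [[[1,-0.4,0.2,3,0,0,0],[1,-0.4,0.2,7,0,0,0],[1,-0.4,0.2,10,0,0,0],[1,-0.4,0.2,11.7,0,0,0],[1,-0.4,0.2,12.1,0,0,0],[1,-0.4,0.2,12.1,0,0,0],[-1,-0.4,0.2,12.1,0,0,0],[-1,-0.4,0.2,12.1,0,0,0]]], "newtons": 40}}

```text
clock: 34.55
eef_pos: [465.5, 385.5, 76.1]
tcp_rot: [-3.138, -0.004, 2.321]
contact_force: [0.5, -1.0, -0.3]
opening: 0.69
```

Request:
{"method": "apply_moves", "body": {"targets": [[[-1,0,0,0,0,0,0],[-1,0,0,0,0,0,0],[-1,0,0,0,0,0,0]]]}}

```text
clock: 34.85
eef_pos: [465.7, 385.9, 76.9]
tcp_rot: [-3.139, -0.004, 2.321]
contact_force: [-0.8, 0.9, 4.6]
opening: 0.253
```

Run:
```python
from h import *
s=st();plan([464,385,74],2.322-1.91)
```

```text
t 34.85 pos [465.7 385.9  76.9] rpy [-3.139 -0.004  2.321] F [-0.8  0.9  4.6] op 0.253 q [ 0.69  0.5   1.79  0.01  0.85 -1.64]
row [0.05, -0.19, 0.29] [-0.3, -0.0, 109.4] | dist mm 4.0 ang 109.4
```

Request:
{"method": "apply_moves", "body": {"targets": [[[-1,0,0,0,0,0,8],[-1,0,0,0,0,0,16],[-1,0,0,0,0,0,24],[-1,0,0,0,0,0,32],[-1,0,0,0,0,0,40],[-1,0,0,0,0,0,48],[-1,0,0,0,0,0,54],[-1,0,0,0,0,0,54]]]}}

```text
clock: 35.65
eef_pos: [466.9, 381.5, 76.9]
tcp_rot: [-3.139, 0.006, 1.376]
contact_force: [9.9, -22.7, 5.5]
opening: 0.249
```

Request:
{"method": "apply_moves", "body": {"targets": [[[-1,0,0,0,0,0,8],[-1,0,0,0,0,0,16],[-1,0,0,0,0,0,24],[-1,0,0,0,0,0,32],[-1,0,0,0,0,0,40],[-1,0,0,0,0,0,48],[-1,0,0,0,0,0,55],[-1,0,0,0,0,0,55]]]}}

```text
clock: 36.45
eef_pos: [464.0, 377.3, 76.8]
tcp_rot: [3.134, 0.014, 0.412]
contact_force: [-8.9, -17.6, 15.1]
opening: 0.244
```

Run:
```python
from h import *
s=st();f=save('wrist','w13.png');px=f['pixels'].astype(int);R,G,B=px[...,0],px[...,1],px[...,2]
m=((R>100)&(G<70)&(B<70)).astype(np.uint8);n,_,q,c=cv2.connectedComponentsWithStats(m)
for i in range(1,n):
    if q[i,4]>80: print('red',c[i].round(1),q[i])
m=((R>135)&(abs(R-G)<25)&(abs(R-B)<40)).astype(np.uint8)
for v in range(150,260,10): print(v,px[v,285:355:5].tolist() if v in(150,) else '',[u for u in range(270,370) if max(px[v,u])<50][:1],)
```

```text
t 36.45 pos [464.  377.3  76.8] rpy [3.134 0.014 0.412] F [ -8.9 -17.6  15.1] op 0.244 q [ 0.68  0.5   1.8  -0.    0.86  0.27]
red [ 88.7 407.2] [ 80 402  20  15 117]
150 [[239, 240, 239], [239, 240, 240], [239, 240, 240], [239, 240, 239], [239, 240, 238], [239, 240, 239], [239, 240, 239], [239, 240, 239], [239, 240, 239], [239, 240, 238], [239, 240, 237], [239, 240, 237], [239, 240, 236], [239, 240, 236]] []
160  []
170  []
180  [282]
190  [270]
200  [270]
210  [270]
220  [270]
230  [270]
240  [270]
250  [270]
```

View pics/w13.png

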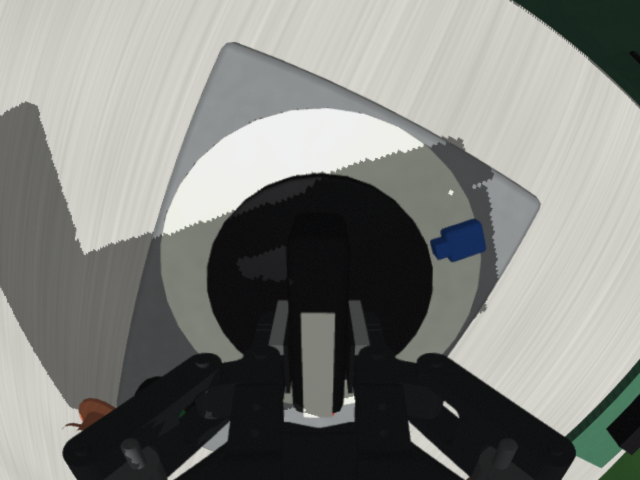

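Red is hidden under the gripper here. I'll release, rise to the height where red is visible, and measure the stripe line against the tag numerically.

Request:
{"method": "apply_moves", "body": {"targets": [[[1,0,0,0,0,0,0],[1,0,0,0,0,0,0],[1,0,0,0,0,0,0],[1,0,0,0,0,0,0],[1,0,0,-4,0,0,0],[1,0,-0.8,-8,0,0,0],[1,0,-0.8,-12,0,0,0],[1,0,-0.8,-12,0,0,0]]]}}

```text
clock: 37.3
eef_pos: [464.6, 388.8, 202.6]
tcp_rot: [3.137, 0.005, 0.416]
contact_force: [1.4, 0.4, 0.4]
opening: 1.002
```

Request:
{"method": "apply_moves", "body": {"targets": [[[1,0,0,0,0,0,0],[1,0,0,0,0,0,0]]]}}

```text
clock: 37.5
eef_pos: [464.7, 389.0, 202.5]
tcp_rot: [3.137, 0.004, 0.416]
contact_force: [0.4, -0.2, 0.3]
opening: 1.003
```

```bash
cat >> h.py <<'E'
def white(f,s,pred,tag,ztag=60):
    px=f['pixels'].astype(int);R,G,B=px[...,0],px[...,1],px[...,2]
    m={'red':(R>90)&(G<60)&(B<60),'blue':(B>70)&(R<50)&(G<80)}[tag].astype(np.uint8)
    n,_,q,c=cv2.connectedComponentsWithStats(m);best=None
    for i in range(1,n):
        if q[i,4]>80:
            p=wz(f,s,*c[i],ztag)
            if np.hypot(p[0]-464,p[1]-385)<90: best=p;print(tag,'px',c[i].round(1),'area',q[i,4],'bbox',q[i,:4],'w',p.round(1))
    return best
E
python3 - <<'E'
from h import *
s=st();f=save('wrist','w14.png');np.savez('w14.npz',pos=s['eef_pos'],rot=s['tcp_rot'])
p=white(f,s,None,'red')
c=wproj(f,s,[464,385,103]);print('axis px',c.round())
G=cv2.cvtColor(f['pixels'],cv2.COLOR_RGB2GRAY);u0,v0=int(c[0]),int(c[1])
for v in range(v0-50,v0+75,8): print(v,G[v,u0-32:u0+33:4].tolist())
E
```

```text
t 37.5 pos [464.7 389.  202.5] rpy [3.137 0.004 0.416] F [ 0.4 -0.2  0.3] op 1.003 q [ 0.7   0.35  1.7  -0.    1.09  0.28]
red px [314.  313.3] area 295 bbox [306 304  17  19] w [492.5 313.8  60. ]
axis px [317. 247.]
197 [12, 12, 12, 7, 13, 11, 11, 11, 13, 11, 10, 11, 13, 13, 11, 12, 11]
205 [35, 36, 36, 11, 13, 21, 32, 33, 35, 33, 16, 13, 11, 10, 13, 14, 14]
213 [14, 12, 30, 16, 32, 34, 34, 34, 29, 14, 9, 14, 14, 12, 13, 12, 15]
221 [14, 11, 13, 10, 22, 13, 14, 14, 12, 15, 10, 12, 12, 12, 14, 14, 13]
229 [11, 12, 12, 10, 12, 13, 14, 13, 13, 14, 12, 14, 12, 11, 10, 14, 10]
237 [13, 14, 13, 12, 13, 119, 122, 121, 121, 81, 12, 13, 12, 11, 13, 13, 12]
245 [30, 30, 31, 17, 11, 119, 121, 121, 122, 81, 10, 11, 14, 12, 13, 11, 11]
253 [29, 31, 30, 20, 12, 118, 121, 121, 120, 81, 10, 11, 11, 15, 11, 10, 13]
261 [28, 30, 29, 19, 10, 118, 122, 121, 121, 82, 11, 14, 14, 13, 12, 12, 11]
269 [28, 29, 29, 24, 25, 229, 232, 231, 136, 80, 10, 11, 29, 28, 28, 27, 14]
277 [28, 28, 29, 26, 25, 229, 233, 233, 233, 157, 15, 11, 28, 27, 28, 28, 27]
285 [27, 27, 28, 25, 24, 229, 233, 233, 232, 155, 21, 26, 28, 29, 27, 27, 41]
293 [233, 233, 225, 105, 25, 203, 233, 233, 233, 155, 19, 30, 90, 118, 119, 118, 119]
301 [134, 121, 121, 121, 115, 204, 233, 232, 232, 154, 113, 121, 122, 122, 121, 119, 119]
309 [122, 121, 120, 120, 121, 108, 48, 46, 47, 47, 126, 197, 231, 232, 232, 232, 232]
317 [68, 70, 121, 143, 204, 220, 48, 85, 90, 95, 226, 226, 169, 149, 138, 138, 139]
```

```bash
cat >> h.py <<'E'
def edges(G,v,a,b,th):
    r_=G[v,a:b].astype(float);i=[k for k in range(len(r_)-1) if (r_[k]-th)*(r_[k+1]-th)<0]
    return [round(a+k+(th-r_[k])/(r_[k+1]-r_[k]),1) for k in i]
E
python3 - <<'E'
from h import *
G=cv2.imread('pics/w14.png',0)
for v in (240,250,260,280,288): print(v,edges(G,v,298,330,65))
im=cv2.imread('pics/w14.png').astype(int)
for v in (307,311,315,319): print(v,edges(im[:,:,1],v,298,332,85),edges(im[:,:,2]-im[:,:,1],v,298,332,60))
E
```

```text
240 [np.float64(302.2), np.float64(320.3)]
250 [np.float64(302.5), np.float64(320.3)]
260 [np.float64(302.5), np.float64(320.3)]
280 [np.float64(302.0), np.float64(321.2)]
288 [np.float64(302.0), np.float64(320.9)]
307 [np.float64(304.6), np.float64(323.1)] [np.float64(305.8), np.float64(322.0)]
311 [np.float64(304.6), np.float64(322.3)] [np.float64(305.8), np.float64(321.6)]
315 [np.float64(305.8), np.float64(322.2)] [np.float64(306.4), np.float64(322.6)]
319 [np.float64(305.4), np.float64(322.6)] [np.float64(305.4), np.float64(322.8)]
```

The mark is within about 1.5 mm of the centre of the 16 mm red tag (≈0.02 rad), which is good. Next I'll triangulate the button.

Run:
```python
from h import *
fw=r.grab_frame('wrist');st()
def green(fn,box,thr=25):
    im=cv2.imread('pics/'+fn).astype(int);B,G,R=im[...,0],im[...,1],im[...,2]
    m=((G>R+thr)&(G>B+thr-8)).astype(np.uint8);x0,x1,y0,y1=box;m=m[y0:y1,x0:x1]
    n,_,q,c=cv2.connectedComponentsWithStats(m);i=1+np.argmax(q[1:,4]);print(fn,(c[i]+[x0,y0]).round(1),q[i]);return c[i]+[x0,y0]
rays=[]
for fn,box,p,e in [('w12.png',(205,280,40,105),[460.7,386.8,194.7],[-3.134,-.004,2.324]),('w4.png',(130,190,35,95),[472.4,73.7,230.1],[-3.138,-.008,-.442])]:
    rays.append(wray(fw,dict(eef_pos=np.array(p),tcp_rot=e),*green(fn,box)))
for n,box in [('scene',(415,455,285,320)),('side',(425,465,250,280))]:
    f=r.grab_frame(n);rays.append(ray(f,*green(n+'0.png',box)))
A=np.zeros((3,3));b=np.zeros(3)
for o,d in rays:
    d=d/np.linalg.norm(d);P=np.eye(3)-np.outer(d,d);A+=P;b+=P@o
X=np.linalg.solve(A,b);print('btn',X.round(1))
for o,d in rays: d=d/np.linalg.norm(d);e=(np.eye(3)-np.outer(d,d))@(X-o);print(e.round(1),(o+d*(68-o[2])/d[2]).round(1))
plan([X[0],X[1],130],.42)
```

```text
t 37.6 pos [464.2 388.4 201.5] rpy [3.136 0.006 0.416] F [-0.4 -0.5  0.5] op 1.003 q [ 0.7   0.36  1.7  -0.    1.09  0.28]
w12.png [238.9  70.5] [  12   10   44   42 1437]
w4.png [156.2  64.9] [   9   12   36   36 1012]
scene0.png [435.5 303.6] [ 12  11  19  16 242]
side0.png [446.1 264.6] [ 14   8  16  14 164]
btn [408.4 260.8  66.6]
[-2.3  0.2 -0.1] [410.7 260.9  68. ]
[1.2 1.6 0.2] [407.7 258.6  68. ]
[ 0.3 -1.8  0.8] [409.8 263.8  68. ]
[ 0.8  0.  -0.9] [408.2 261.1  68. ]
row [-10.2, 9.38, 7.26] [0.3, 0.4, -0.2] | dist mm 156.0 ang 0.5
```

Request:
{"method": "apply_moves", "body": {"targets": [[[-1,-4,3,2,0,0,0],[-1,-7,6,4,0,0,0],[-1,-10.2,9.4,7,0,0,0],[-1,-10.2,9.4,9,0,0,0],[-1,-10.2,9.4,11,0,0,0],[-1,-10.2,9.4,11.8,0,0,0],[-1,-10.2,9.4,12.2,0,0,0],[-1,-10.2,9.4,12.4,0,0,0]]]}}

```text
clock: 38.5
eef_pos: [408.6, 260.6, 78.5]
tcp_rot: [3.136, 0.007, 0.416]
contact_force: [-0.3, 0.8, 0.6]
opening: 0.001
```

Request:
{"method": "apply_moves", "body": {"targets": [[[-1,0,0,0,0,0,0],[-1,0,0,0,0,0,0]]]}}

```text
clock: 38.7
eef_pos: [409.0, 261.1, 79.1]
tcp_rot: [3.136, 0.006, 0.417]
contact_force: [0.5, -0.0, -0.9]
opening: 0.002
```

Run:
```python
from h import *
st();plan([408.5,260.8,72],.416)
```

```text
t 38.7 pos [409.  261.1  79.1] rpy [3.136 0.006 0.417] F [ 0.5 -0.  -0.9] op 0.002 q [ 0.57  0.36  2.05 -0.01  0.75  0.16]
row [-0.06, -0.0, 0.71] [0.3, 0.3, 0.0] | dist mm 7.0 ang 0.4
```

Request:
{"method": "apply_moves", "body": {"targets": [[[-1,0,0,0.3,0,0,0],[-1,0,0,0.6,0,0,0],[-1,0,0,0.8,0,0,0],[-1,0,0,0.8,0,0,0]]]}}

```text
clock: 39.1
eef_pos: [409.1, 261.1, 71.0]
tcp_rot: [3.136, 0.005, 0.417]
contact_force: [-0.6, 0.6, 2.1]
opening: 0.0
```

Request:
{"method": "apply_moves", "body": {"targets": [[[-1,0,0,0.2,0,0,0],[-1,0,0,0.4,0,0,0],[-1,0,0,0.4,0,0,0]]]}}

```text
clock: 39.4
eef_pos: [409.2, 261.1, 66.8]
tcp_rot: [3.136, 0.005, 0.417]
contact_force: [0.1, -0.1, 3.8]
opening: -0.0
```

Request:
{"method": "apply_moves", "body": {"targets": [[[-1,0,0,0.2,0,0,0],[-1,0,0,0.3,0,0,0],[-1,0,0,0.3,0,0,0]]]}}

```text
clock: 39.7
eef_pos: [409.4, 261.3, 65.5]
tcp_rot: [3.137, 0.005, 0.417]
contact_force: [-6.2, -4.1, 28.8]
opening: -0.005
```

The button is at its bottom stop (force rose to 29 N over about 6 mm). I'll let it go and return to the selector.

Request:
{"method": "apply_moves", "body": {"targets": [[[-1,0,0,-1,0,0,0],[-1,0,0,-4,0,0,0],[-1,0,0,-8,0,0,0],[0,0,0,-12,0,0,0],[1,4,-3,-12,0,0,0],[1,8,-7,-12,0,0,0],[1,10.1,-9,-12,0,0,0],[1,10.1,-9,-12,0,0,0]]]}}

```text
clock: 40.5
eef_pos: [467.1, 388.9, 184.4]
tcp_rot: [3.138, 0.003, 0.418]
contact_force: [0.6, 0.1, -0.1]
opening: 0.847
```

Request:
{"method": "apply_moves", "body": {"targets": [[[1,0,0,0,0,0,0],[1,0,0,0,0,0,0]]]}}

```text
clock: 40.7
eef_pos: [466.5, 388.1, 183.9]
tcp_rot: [3.137, 0.004, 0.418]
contact_force: [1.0, -0.4, -0.9]
opening: 1.0
```

Run:
```python
from h import *
s=st();plan([464.5,385,74],.412);f=save('wrist','w15.png');G=cv2.imread('pics/w15.png',0);white(f,s,None,'red')
c=wproj(f,s,[464,385,103]);v0=int(c[1]);print(c.round(1))
for v in (v0-5,v0+5,v0+15,v0+30): print(v,edges(G,v,295,335,65))
```

```text
t 40.7 pos [466.5 388.1 183.9] rpy [3.137 0.004 0.418] F [ 1.  -0.4 -0.9] op 1.0 q [ 0.69  0.38  1.71 -0.    1.06  0.28]
row [-0.27, 0.15, 10.99] [0.3, 0.2, 0.4] | dist mm 110.0 ang 0.5
red px [311.9 323.1] area 319 bbox [303 313  19  20] w [492.6 313.4  60. ]
[314.4 254.7]
249 [np.float64(298.9), np.float64(318.4)]
259 [np.float64(299.3), np.float64(318.4)]
269 [np.float64(299.2), np.float64(318.4)]
284 [np.float64(298.7), np.float64(318.1)]
```

Run:
```python
from h import *
s=st();plan([462,382.3,74],.414)
```

```text
t 40.75 pos [466.5 387.9 184.1] rpy [3.137 0.004 0.418] F [-0.3 -0.1  0.2] op 1.002 q [ 0.69  0.38  1.71 -0.    1.06  0.28]
row [-0.59, 0.28, 11.01] [0.3, 0.2, 0.2] | dist mm 110.0 ang 0.4
```

Request:
{"method": "apply_moves", "body": {"targets": [[[1,-0.6,0.3,3,0,0,0],[1,-0.6,0.3,6,0,0,0],[1,-0.6,0.3,9,0,0,0],[1,-0.6,0.3,10.7,0,0,0],[1,-0.6,0.3,11,0,0,0],[-1,-0.6,0.3,11,0,0,0],[-1,-0.6,0.3,11,0,0,0],[-1,-0.6,0.3,11,0,0,0]]]}}

```text
clock: 41.55
eef_pos: [462.7, 382.5, 75.5]
tcp_rot: [3.138, 0.002, 0.418]
contact_force: [0.6, 0.2, -0.6]
opening: 0.516
```

Request:
{"method": "apply_moves", "body": {"targets": [[[-1,0,0,0,0,0,0],[-1,0,0,0,0,0,0],[-1,0,0,0,0,0,0]]]}}

```text
clock: 41.85
eef_pos: [461.9, 382.2, 76.6]
tcp_rot: [3.138, 0.003, 0.418]
contact_force: [-7.0, -3.6, 12.3]
opening: 0.25
```

Run:
```python
from h import *
s=st();plan([462,382.3,76],.412+.95);plan([462,382.3,76],.748+np.pi/2)
```

```text
t 41.85 pos [461.9 382.2  76.6] rpy [3.138e+00 3.000e-03 4.180e-01] F [-7.  -3.6 12.3] op 0.25 q [ 0.69  0.5   1.8  -0.    0.84  0.28]
row [0.01, -0.01, 0.06] [0.1, 0.3, -54.1] | dist mm 1.0 ang 54.1
row [0.01, -0.01, 0.06] [-0.0, 0.3, -108.9] | dist mm 1.0 ang 108.9
```

Request:
{"method": "apply_moves", "body": {"targets": [[[-1,0,0,0,0,0,-8],[-1,0,0,0,0,0,-16],[-1,0,0,0,0,0,-24],[-1,0,0,0,0,0,-32],[-1,0,0,0,0,0,-40],[-1,0,0,0,0,0,-48],[-1,0,0,0,0,0,-54],[-1,0,0,0,0,0,-54]]]}}

```text
clock: 42.65
eef_pos: [461.8, 382.2, 76.7]
tcp_rot: [-3.141, 0.005, 1.362]
contact_force: [-1.6, -1.1, -3.1]
opening: 0.249
```

Run:
```python
from h import *
s=st();plan([462,382.3,76.5],.748+np.pi/2)
```

```text
t 42.65 pos [461.8 382.2  76.7] rpy [-3.141  0.005  1.362] F [-1.6 -1.1 -3.1] op 0.249 q [ 0.69  0.5   1.8  -0.    0.84 -0.67]
row [0.01, 0.02, 0.02] [-0.2, 0.2, -54.8] | dist mm 0.0 ang 54.8
```

The forces stay small, so the refined axis is right.

Request:
{"method": "apply_moves", "body": {"targets": [[[-1,0,0,0,0,0,-8],[-1,0,0,0,0,0,-16],[-1,0,0,0,0,0,-24],[-1,0,0,0,0,0,-32],[-1,0,0,0,0,0,-40],[-1,0,0,0,0,0,-48],[-1,0,0,0,0,0,-54.6],[-1,0,0,0,0,0,-54.6]]]}}

```text
clock: 43.45
eef_pos: [461.7, 382.2, 76.7]
tcp_rot: [-3.137, 0.002, 2.313]
contact_force: [0.3, -0.3, -3.5]
opening: 0.252
```

Request:
{"method": "apply_moves", "body": {"targets": [[[1,0,0,0,0,0,0],[1,0,0,0,0,0,0],[1,0,0,0,0,0,0],[1,0,0,0,0,0,0],[1,0,0,-4,0,0,0],[1,0,0,-8,0,0,0],[1,0,0,-12,0,0,0],[1,0,0,-12,0,0,0]]]}}

```text
clock: 44.25
eef_pos: [464.5, 384.9, 202.7]
tcp_rot: [3.136, 0.003, 2.313]
contact_force: [-0.6, -0.6, 0.4]
opening: 1.001
```

Request:
{"method": "apply_moves", "body": {"targets": [[[1,0,0,-1,0,0,0],[1,0,0,-1,0,0,0]]]}}

```text
clock: 44.45
eef_pos: [465.2, 385.5, 214.2]
tcp_rot: [3.134, 0.003, 2.312]
contact_force: [0.5, 0.3, 1.0]
opening: 0.999
```

Run:
```python
from h import *
s=st();f=save('wrist','w16.png');G=cv2.imread('pics/w16.png',0);white(f,s,None,'blue')
for v in (235,250,265,280): print(v,edges(G,v,295,345,65))
a=cv2.imread('pics/w16.png');g=r.grab_frame('scene')['pixels'][:,:,::-1];h=r.grab_frame('side')['pixels'][:,:,::-1]
c=lambda im,x,y,w,hh:cv2.resize(im[y:y+hh,x:x+w],(400,300),interpolation=cv2.INTER_CUBIC)
cv2.imwrite('pics/m16.png',np.vstack([np.hstack([c(a,160,120,320,240),c(g,345,280,200,150)]),np.hstack([c(g,180,150,200,150),c(h,150,150,240,180)])]))
```

```text
t 44.45 pos [465.2 385.5 214.2] rpy [3.134e+00 3.000e-03 2.312e+00] F [0.5 0.3 1. ] op 0.999 q [ 0.69  0.33  1.7  -0.    1.1  -1.62]
blue px [319.9 296.9] area 296 bbox [311 288  18  19] w [515.2 430.8  60. ]
235 [np.float64(310.5), np.float64(327.6)]
250 [np.float64(310.5), np.float64(327.5)]
265 [np.float64(310.6), np.float64(327.2)]
280 [np.float64(306.2), np.float64(310.6), np.float64(327.1), np.float64(331.5)]
```

View pics/m16.png

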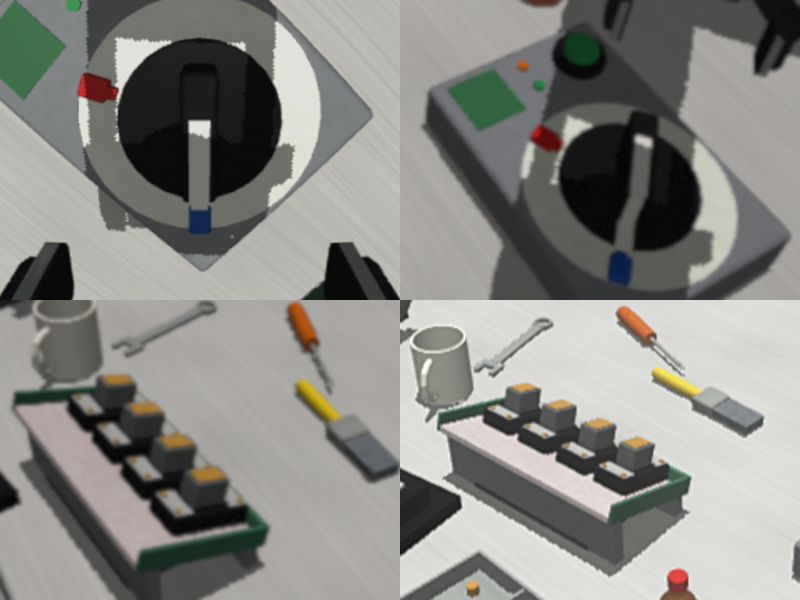

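The mark's centre line is at u=319.0 and the blue tag's centre at 319.9, which is under 1 mm apart. All four units are in place, the bystanders look undisturbed, and the gripper is clear of everything. I'm handing in.

```bash
python3 -c "
from rig import r
print(r.sign_off())"
```

```text
the job is handed in; nothing more can be done
None
```

The job is done and handed in at about 44.5 s of robot time; no verdict was reported. I turned the selector to blue and laid all four units on the rack. I then turned it to red, pressed the green button fully and released it, and turned back to blue.

**Trouble along the way**
- **Unit 3:** it most likely clipped the green lip on the way down and shifted in the grip. I set it on the bed, re-gripped it squarely and slid it home.
- **Unit 1:** it had been knocked aside by about 3 cm. I located it again before picking it up.

**Last checks**
- **Selector at blue:** the mark's centre line was within 1 mm of the tag's centre.
- **Selector at red:** when I pressed the button, the mark was about 1 to 2 mm (0.02 rad) off the tag's centre, well inside the 16 mm tag. I left it there.
- **Button:** it went down about 6 mm to its stop, where the force reached 29 N. I lifted straight off, but did not measure that it sprang back.
- **Units:** all measured 44.9 to 45.2 mm up from the lip (home is 45), at y of about -99, -34, 35 and 98 mm, within 0.3° of straight. The unit at 98 mm was outside the close view after the last placing; the final wide pictures show it in place with the others.
- **Bystanders:** the mug, wrench, screwdriver and brush look undisturbed in the final picture. The bottle shows only in part and the spool barely, so I did not confirm those two.

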